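Fit the test shaft and set the brake on the run-in stand

TASK

Lift the steel test shaft off its wooden rest, slide it tip first through both blue bearing blocks of the run-in stand until its square head is home against the first block, and leave it there. Then turn the black dial on the green brake anticlockwise all the way back to its stop, let it settle there for a moment, and set it exactly four clicks clockwise from the stop.

Things in the scene. Friction and masses are not known exactly. Their poses are not given: they have to be found in the camera images.
- shaft_head (a point): Centre of the square head of the loose test shaft, where to grip it: dark steel with a red band, 18 mm wide (x) and high (z), 44 mm long (y). From its front face (22 mm towards -y) a round steel shaft, 12 mm thick and 170 mm long, runs along -y, its last 6 mm tapering to 7 mm. 0.12 to 0.21 kg. Starts level on the rest, axis 44 mm above the table.
- shaft_tip (a point): Tip of the test shaft on its axis, 192 mm from shaft_head along the shaft's -y; axes as shaft_head.
- rest: Fixed wooden rest in which the shaft starts: board 50 x 150 mm (y along the shaft), 10 mm thick, origin under its centre, with two V notch blocks, 20 mm thick, at y = -55 and +55 mm, 46 mm high. The shaft's head overhangs the +y end: its centre is 42 mm beyond the last notch block and free on both sides and below.
- bearing_in (a point): Centre of the mouth of the first bearing, on the outer face of the first blue block of the fixed stand, 66 mm above the table. The shaft enters along -y (z up). Bores 15 mm wide, entry mouths chamfered 3 mm. Block 56 mm wide, 24 mm thick (y), top 23 mm above the axis. The 12 mm base plate reaches 38 mm out (+y). When home, the head's front face lies on this face.
- bearing_out (a point): Centre of the far mouth of the second bearing, 124 mm from bearing_in along -y, same axes and bore. The second block is 24 mm thick too; between the blocks 76 mm are open. 60 mm beyond this point is the green brake housing, 95 x 85 mm, top 84 mm above the table, with an open coupling sleeve (bore 20 mm, 26 mm long) that the last 12 mm of the shaft enter.
- dial_grip (a point): On the vertical axis of the black brake dial at grip height, 115 mm above the table; turns with the dial. Bar grip 48 mm long (x), 14 mm wide (y), rising 12 mm above this point, on a skirt of radius 25 mm, top 18 mm below it. White pointer line at its -x end. Beneath is a disc of radius 40 mm, top 27 mm below, with nine click marks; the red one is at the stop.
- dial (a joint): Angle of the brake dial, rad: 0 at the anticlockwise stop, growing clockwise seen from above. One click is 20 degrees (0.349 rad). It rests in clicks 0, 0.349, 0.698 ... to the other stop at 2.793 and snaps into the nearest when let go. About 0.15 N m takes it over a click. Starts two to six clicks from the stop. Four clicks is 1.396.
There are look-alikes about, which are no part of the job. What is meant by the part that bears shaft_head is not turquoise, and is the smaller of those in its own colour.

How it is judged:
By the outcome, as a careful person would: the job done as asked, in the order asked, and still so for the second after the job is handed in, with the robot touching nothing.
It also fails if it takes over 72 s, if anything falls off the work surface, if the arm or the gripper's body presses on something with over 40 N, if the wrist force passes 120 N, or if a joint passes its speed limit or range.

ROBOT

A 7-joint arm with a two-finger parallel gripper is mounted at the origin on the work surface. World frame = base frame: x ahead of the robot, y to its left, z up, the work surface at z = 0. Lengths are in m, angles in rad, forces in N, time in s.
With the tool pointing down it reaches from about 0.4 to 0.9 m from the base axis. Payload 5.5 kg.
Tool frame: the origin (TCP) lies between the finger pads; the fingertips stand 17 mm ahead of it and the grasp point (between the pads) lies 2 mm behind it; z points along the fingers, y is the direction in which the jaws open and shut (so a half turn about z gives the same grasp; the last joint's range is limited). The gripper opens to 92 mm and grips with 3 to 60 N. Pads are 19 mm wide; open, the fingers measure 130 mm over their backs; the gripper's body (75 mm by 190 mm) begins 47 mm behind the grasp point.
Start: joints at [-0.846, 0.501, -0.427, 1.55, 0.221, 1.138, -0.21], TCP at [0.29, 0.582, 0.244] pointing down, gripper open.
Joint ranges: [-2.88, 2.88], [-0.31, 2.03], [-1.54, 1.56], [0.2, 2.42], [-1.41, 4.55], [0.19, 2.02], [-2.57, 2.57]. Speed limits (rad/s): [2.57, 2.57, 3.14, 3.14, 3.14, 3.14, 3.14].

INTERFACE

Orientations are given as a unit quaternion [w, x, y, z].
In Python, from rig import arm gives the robot as it stands.
- The arm moves only by the tool play_rows, never from a script. Its argument "increments" is a list of rows, each an object with "fingers": the opening, from 0 (shut) to 1 (fully open); "dp": the shift along the tool's x, y, z in cm, a list of three; "angular": the turn, a rotation vector about the tool's x, y, z in degrees, a list of three. In form: [{"fingers": fingers, "dp": [tx, ty, tz], "angular": [ax, ay, az]}, ...]. A call has 1 to 5 rows; each row shifts and turns the pose as measured when the row begins, along the tool's axes as they then stand; what a row does not reach is not made up. A row lasts 1/8 s, in which the tool goes at most 62.5 mm and 10.7 degrees, less where a joint would pass 70% of its speed; a pose out of reach is approached as far as the arm can. A call with a gripper value outside its range is refused whole. The fingers move at their own pace and stop on an object; the grip force is fixed at half the most. Time passes only in rows, so rows that do not move let the fingers close. It gives the time, the measured TCP pose, the force and the opening at its end, in the units of the state.
- arm.get_obs(): the state, without advancing time (a new reading comes with each control period).
- arm.read_camera(name): name is "side" or "top" or "wrist"; returns a dict with "frame" (420x560x3 uint8, red, green, blue), "intrinsics" (3x3 intrinsics, pixels), "R" (3x3) and "t" (3): a world point X has camera coordinates R X + t; the wrist camera has in their place "hand_eye" (4x4, takes a point from camera to tool coordinates, whose origin is the TCP and whose axes are the flange's). Camera axes: x right, y down, z forward; pixel columns grow to the right and rows downward; lengths in m; the calibration is good to about 2 mm. A picture is of the moment at which its call begins: read the wrist's pose just before it. There is no depth.
- arm.finish_job(): hands the job in, once; it reports no verdict.
Trained networks look in the newest picture that a camera, given by its name, has taken for a name from the list of things; names that differ only in an ending like _2 or _b are one class to them, and where a whole thing is asked for, a point or a joint stands for the part that bears it (a point fixed in the world has none). Each returns a list of dicts, best first, with "confidence" (0 to 1); they miss things now and then, are a little off and sometimes report something else, mostly with a low value. They report only what shows in the picture. A call takes as long as a camera call. They do not tell look-alikes from the thing itself.
- arm.outline_of(target, camera): "region" (420x560 bool, what is visible of it) and "box" ([left, top, right, bottom] in pixels, round what is visible of it).
- arm.spot_point(target, camera): "point" ([column, row] in pixels: a listed point, or the origin of a listed thing).
The state is a dict: "time": time; "joint_pos": joint angles; "joint_vel": joint speeds; "effort": joint torques, N m; "tool_pos": TCP position; "orientation": TCP orientation; "ft_force": force on the tool from outside, world axes, zero at the start; "torque": the same for the moment, N m; "finger_gap": opening from 0.0 (shut) to 1.0 (fully open).
Only numpy, scipy, OpenCV 4.12 (cv2) and the standard library are available. Lean on these libraries where they do the work, as an engineer would, in place of code of your own. Each camera call takes 0.05 s, during which the arm holds its last target.

## Working session

There is one attempt and no reset: what is moved stays moved. The work goes in short steps, Python scripts to look and compute and a tool call to move; the robot and the scene stay as the last step left them, time stands still between calls to the robot, and variables do not carry over. Pictures are saved under pics/ and viewed, and the job is handed in when it is done.

Besides the shell and the picture viewer there is one more tool, called after "Emit:" as a command line: name --argument value ..., lists and objects as JSON in quotes. play_rows: Moves the arm, as the interface text tells. Its arguments: {"type":"object","properties":{"increments":{"type":"array","items":{"type":"object","properties":{"fingers":{"type":"number"},"dp":{"type":"array","items":{"type":"number"}},"angular":{"type":"array","items":{"type":"number"}}}}}},"required":["increments"]}

```bash
ls; mkdir -p pics; python3 - <<'E'
from rig import arm
import cv2
o=arm.get_obs(); print({k:(v if not hasattr(v,'tolist') else v.tolist()) for k,v in o.items()})
for c in ["side","top","wrist"]:
    r=arm.read_camera(c); cv2.imwrite(f"pics/{c}0.png",r["frame"][:,:,::-1]); print(c,{k:v for k,v in r.items() if k!="frame"})
    for n in ["shaft_head","shaft_tip","rest","bearing_in","bearing_out","dial_grip"]:
        print(n,[(d["confidence"],[round(float(x)) for x in d["point"]]) for d in arm.spot_point(n,c)])
E
```

```text
pics
{'time': 0.0, 'joint_pos': [-0.845802701585328, 0.50185442042567, -0.42676084120389424, 1.5514561506928202, 0.22083474002902742, 1.1383193120168682, -0.21030060712275145], 'joint_vel': [-0.000495737566819353, -0.0011223914379049596, 0.0005533909099754356, 0.0005116783162293283, -0.003079246732477703, -0.0006060391459213073, -0.000747567298440033], 'effort': [0.00024287418455060106, -56.657588481903076, -5.816265642642975, -27.912615537643433, -0.06873940816149116, 0.03078176057897508, 0.00017998656858253526], 'tool_pos': [0.2893761361206792, 0.581274706342425, 0.2426689831135112], 'orientation': [-0.00023488490406594093, 0.22882937334625617, 0.973466045669039, -0.0009595063970247722], 'ft_force': [-0.004092375430262557, -0.07179523803686502, -0.8374686197002463], 'torque': [-0.014832755654552058, -0.006929225980966597, -0.001199984538606897], 'finger_gap': 0.9982814230507734}
side {'intrinsics': array([[477.38619383,   0.        , 278.7784809 ],
       [  0.        , 477.38619383, 211.80369012],
       [  0.        ,   0.        ,   1.        ]]), 'R': array([[ 0.89374797, -0.44
[... 1040 characters left out ...]
_out [(0.94, [358, 159])]
dial_grip [(0.87, [410, 146]), (0.36, [358, 155])]
wrist {'intrinsics': array([[335.88303024,   0.        , 278.72139491],
       [  0.        , 335.88303024, 207.66202239],
       [  0.        ,   0.        ,   1.        ]]), 'hand_eye': array([[-5.04619689e-04, -9.67759670e-01, -2.51874903e-01,
         6.85825444e-02],
       [ 9.99999780e-01, -5.96644250e-04,  2.88987366e-04,
         4.84142344e-04],
       [-4.29950031e-04, -2.51874702e-01,  9.67759758e-01,
        -1.41262554e-01],
       [ 0.00000000e+00,  0.00000000e+00,  0.00000000e+00,
         1.00000000e+00]])}
shaft_head []
shaft_tip [(0.94, [70, 119])]
rest []
bearing_in []
bearing_out []
dial_grip []
```

View pics/side0.png

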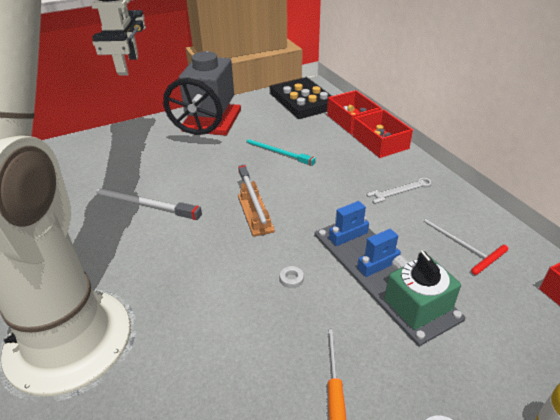

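View pics/top0.png

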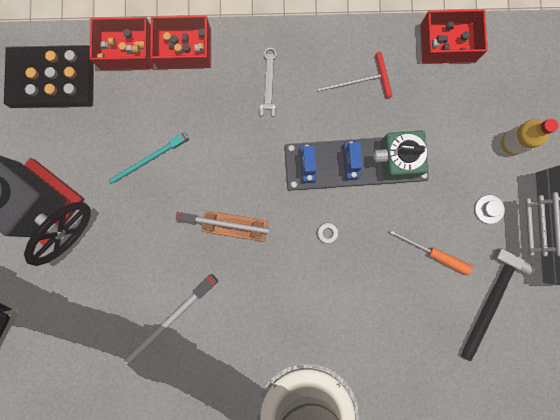

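View pics/wrist0.png

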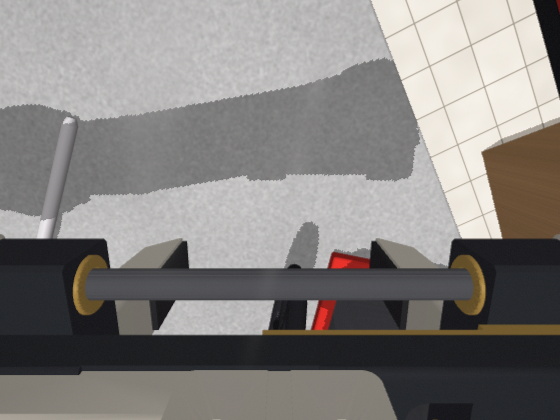

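The top view shows three shaft-like parts:
- The turquoise one has its head at (178,142).
- A large grey steel one lies on the table with its head at (204,289).
- A smaller grey steel one sits in the wooden rest with its head at (184,218).

The one in the rest fits: it is not turquoise and is the smaller of the two grey ones. I'll confirm it in a crop and measure.

```bash
cat > h.py <<'E'
from rig import arm
import numpy as np, cv2
from scipy.spatial.transform import Rotation as Ro
from scipy.optimize import least_squares
def T_tool(o):
    q=o["orientation"]; R=Ro.from_quat([q[1],q[2],q[3],q[0]]).as_matrix()
    return R,np.array(o["tool_pos"])
def ext(c,r,o=None):
    if c!="wrist": return r["R"],r["t"]
    R,p=T_tool(o); H=r["hand_eye"]
    Rc=R@H[:3,:3]; tc=R@H[:3,3]+p
    return Rc.T,-Rc.T@tc
def ray(K,R,t,uv):
    d=R.T@np.linalg.inv(K)@np.array([uv[0],uv[1],1.]); return -R.T@t,d/np.linalg.norm(d)
def at_z(K,R,t,uv,z):
    c,d=ray(K,R,t,uv); return c+d*(z-c[2])/d[2]
def proj(K,R,t,X):
    x=K@(R@np.asarray(X)+t); return x[:2]/x[2]
def tri(rays):
    A=0;b=0
    for c,d in rays:
        P=np.eye(3)-np.outer(d,d); A=A+P; b=b+P@c
    return np.linalg.solve(A,b)
E
python3 - <<'E'
from h import *
S=arm.read_camera("side");T=arm.read_camera("top")
pts={"shaft_head":([242,174],[184,218],.044),"shaft_tip":([265,222],[271,233],.044),"rest":([253,215],[235,227],0),"bearing_in":([347,211],[302,162],.066),"bearing_out":([385,251],[358,159],.066),"dial_grip":([427,265],[410,146],.115)}
P={}
for n,(s0,t0,z) in pts.items():
    def near(c,p):
        L=arm.spot_point(n,c); L=[np.array(d["point"]) for d in L]; 
        return min(L,key=lambda q:np.linalg.norm(q-p)) if L else np.array(p,float)
    s=near("side",s0);t=near("top",t0)
    cs=(S["intrinsics"],S["R"],S["t"]);ct=(T["intrinsics"],T["R"],T["t"])
    print(n,"tri",tri([ray(*cs,s),ray(*ct,t)]).round(4),"side@z",at_z(*cs,s,z).round(4),"top@z",at_z(*ct,t,z).round(4))
a=T["frame"][170:330,110:310,::-1];b=S["frame"][140:300,80:280,::-1]
cv2.imwrite("pics/crop1.png",np.hstack([cv2.resize(a,None,fx=2,fy=3.,interpolation=3)*1,cv2.resize(b,None,fx=2,fy=3.,interpolation=3)]))
c=T["frame"][120:200,280:440,::-1];cv2.imwrite("pics/crop2.png",cv2.resize(c,None,fx=5,fy=5,interpolation=cv2.INTER_CUBIC))
E
```

```text
shaft_head tri [0.4504 0.2622 0.0483] side@z [0.4536 0.2676 0.044 ] top@z [0.4497 0.2636 0.044 ]
shaft_tip tri [0.4151 0.0773 0.0553] side@z [0.4251 0.0875 0.044 ] top@z [0.4108 0.0795 0.044 ]
rest tri [ 0.4329  0.1626 -0.0051] side@z [0.4278 0.1579 0.    ] top@z [0.4354 0.161  0.    ]
bearing_in tri [ 0.5725 -0.004   0.0737] side@z [0.5803 0.003  0.066 ] top@z [ 0.5721 -0.0035  0.066 ]
bearing_out tri [ 0.5784 -0.1264  0.0685] side@z [ 0.5839 -0.1254  0.066 ] top@z [ 0.5756 -0.1251  0.066 ]
dial_grip tri [ 0.5782 -0.2293  0.1225] side@z [ 0.5858 -0.2246  0.115 ] top@z [ 0.5785 -0.2307  0.115 ]
```

View pics/crop1.png

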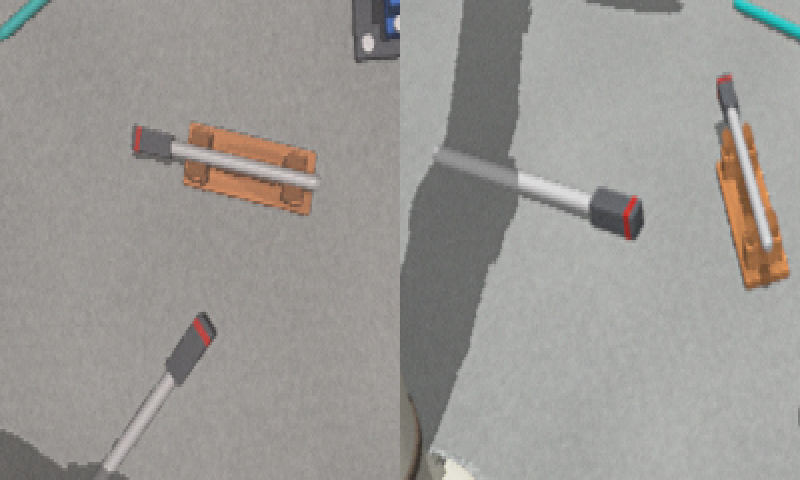

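View pics/crop2.png

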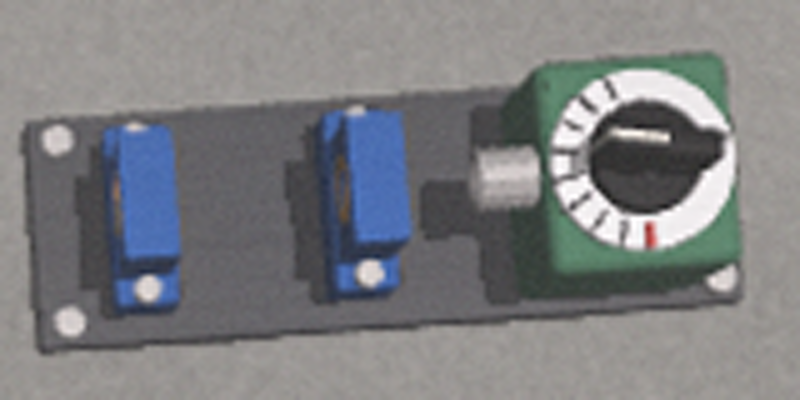

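The crop confirms it. The shaft in the rest (head at top (184,218), side (242,174)) is clearly smaller than the loose grey one, so that is the one to take. The dial pointer is near the fifth mark, with the red stop mark towards −x. Next I'll hover over the stand with the wrist camera for a better fix.

```bash
cat > plan.py <<'E'
import sys
from h import *
def heading(R): return np.degrees(np.arctan2(R[1,1],R[0,1]))
def plan(target,head,n,pr=True):
    """rows to bring TCP to target with tool down, tool-y heading head (deg)"""
    o=arm.get_obs(); R,p=T_tool(o); print("now",p.round(4),"head",heading(R).round(2),"tilt",(R[:,2]).round(4),"q7",round(o["joint_pos"][6],3),"f",np.round(o["ft_force"],1),"gap",round(o["finger_gap"],3),"t",round(o["time"],2))
    h0=heading(R); dh=(head-h0+180)%360-180
    d=np.array(target)-p
    for i in range(n):
        a=np.radians(h0+dh*i/n); y=np.array([np.cos(a),np.sin(a),0]); z=np.array([0,0,-1.]); x=np.cross(y,z)
        s=d/n*100
        print([round(float(s@v),2) for v in (x,y,z)],[0,0,round(-dh/n,2)])
    # residual tilt correction
    a=np.radians(head); y=np.array([np.cos(a),np.sin(a),0]); z=np.array([0,0,-1.]); Rt=np.stack([np.cross(y,z),y,z],1)
    print("total rotvec tool",np.degrees(Ro.from_matrix(R.T@Rt).as_rotvec()).round(2),"dtool cm",(R.T@d*100).round(2))
if __name__=="__main__":
    a=[float(x) for x in sys.argv[1:]]
    plan(a[:3],a[3],int(a[4]))
E
python3 plan.py 0.585 -0.05 0.32 0 12
```

```text
now [0.2896 0.5819 0.2437] head 63.55 tilt [-0.  0. -1.] q7 -0.21 f [-0.4  0.  -0.2] gap 0.999 t 1.75
[-4.55, -3.62, -0.64] [0, 0, np.float64(5.3)]
[-4.86, -3.18, -0.64] [0, 0, np.float64(5.3)]
[-5.14, -2.72, -0.64] [0, 0, np.float64(5.3)]
[-5.37, -2.23, -0.64] [0, 0, np.float64(5.3)]
[-5.55, -1.73, -0.64] [0, 0, np.float64(5.3)]
[-5.69, -1.21, -0.64] [0, 0, np.float64(5.3)]
[-5.77, -0.68, -0.64] [0, 0, np.float64(5.3)]
[-5.81, -0.14, -0.64] [0, 0, np.float64(5.3)]
[-5.8, 0.39, -0.64] [0, 0, np.float64(5.3)]
[-5.74, 0.93, -0.64] [0, 0, np.float64(5.3)]
[-5.63, 1.45, -0.64] [0, 0, np.float64(5.3)]
[-5.47, 1.97, -0.64] [0, 0, np.float64(5.3)]
total rotvec tool [ 0.   -0.   63.55] dtool cm [-54.6  -43.42  -7.63]
```

Emit:
play_rows --increments '[{"fingers": 1, "dp": [-4.5, -3.6, -2], "angular": [0, 0, 5.3]}, {"fingers": 1, "dp": [-4.8, -3.2, -1.5], "angular": [0, 0, 5.3]}, {"fingers": 1, "dp": [-5.1, -2.7, -1], "angular": [0, 0, 5.3]}, {"fingers": 1, "dp": [-5.4, -2.2, -1], "angular": [0, 0, 5.3]}, {"fingers": 1, "dp": [-5.5, -1.7, -0.6], "angular": [0, 0, 5.3]}]'

```text
time: 2.38
tool_pos: [0.4107, 0.3174, 0.3048]
orientation: [-0.002, 0.448, 0.894, 0.001]
ft_force: [1.2, 0.3, -0.1]
finger_gap: 0.996
```

Emit:
play_rows --increments '[{"fingers": 1, "dp": [-5.7, -1.2, -0.5], "angular": [0, 0, 5.3]}, {"fingers": 1, "dp": [-5.8, -0.7, -0.5], "angular": [0, 0, 5.3]}, {"fingers": 1, "dp": [-5.8, -0.1, 0], "angular": [0, 0, 5.3]}, {"fingers": 1, "dp": [-5.8, 0.4, 0], "angular": [0, 0, 5.3]}, {"fingers": 1, "dp": [-5.7, 0.9, 0], "angular": [0, 0, 5.3]}]'

```text
time: 3.0
tool_pos: [0.5348, 0.0445, 0.3172]
orientation: [0.0, 0.646, 0.763, 0.003]
ft_force: [0.8, 0.4, 0.5]
finger_gap: 0.998
```

```bash
python3 plan.py 0.585 -0.05 0.32 0 5
```

```text
now [0.5348 0.0445 0.3172] head 9.46 tilt [ 0.0045  0.0049 -1.    ] q7 0.035 f [0.8 0.4 0.5] gap 0.998 t 3.0
[-2.03, 0.68, -0.06] [0, 0, np.float64(1.89)]
[-2.01, 0.75, -0.06] [0, 0, np.float64(1.89)]
[-1.98, 0.81, -0.06] [0, 0, np.float64(1.89)]
[-1.95, 0.88, -0.06] [0, 0, np.float64(1.89)]
[-1.92, 0.94, -0.06] [0, 0, np.float64(1.89)]
total rotvec tool [ 0.28 -0.26  9.46] dtool cm [-10.14   3.4   -0.3 ]
```

Emit:
play_rows --increments '[{"fingers": 1, "dp": [-5.1, 1.7, 0], "angular": [0.1, -0.1, 4.7]}, {"fingers": 1, "dp": [-4.9, 2.1, 0], "angular": [0.1, -0.1, 4.7]}, {"fingers": 1, "dp": [0, 0, 0], "angular": [0, 0, 0]}]'

```text
time: 3.38
tool_pos: [0.5868, -0.0598, 0.3176]
orientation: [0.002, 0.712, 0.702, 0.001]
ft_force: [-0.6, 0.7, -0.6]
finger_gap: 0.997
```

```bash
python3 - <<'E'
from h import *
o=arm.get_obs(); r=arm.read_camera("wrist"); R,t=ext("wrist",r,o); K=r["intrinsics"]
np.savez("w1.npz",K=K,R=R,t=t,f=r["frame"])
cv2.imwrite("pics/wrist1.png",r["frame"][:,:,::-1]); print(o["tool_pos"])
for n,z in [("bearing_in",.066),("bearing_out",.066),("dial_grip",.115)]:
    for d in arm.spot_point(n,"wrist"): print(n,d["confidence"],np.round(d["point"],1),at_z(K,R,t,d["point"],z).round(4))
E
```

```text
[ 0.58684709 -0.05984484  0.31758751]
bearing_in 0.96 [268.4 128.2] [ 5.759e-01 -4.000e-04  6.600e-02]
bearing_out 0.59 [273.3 231.4] [ 0.5792 -0.1242  0.066 ]
dial_grip 0.7 [277.1 328.7] [ 0.5824 -0.2274  0.115 ]
```

View pics/wrist1.png

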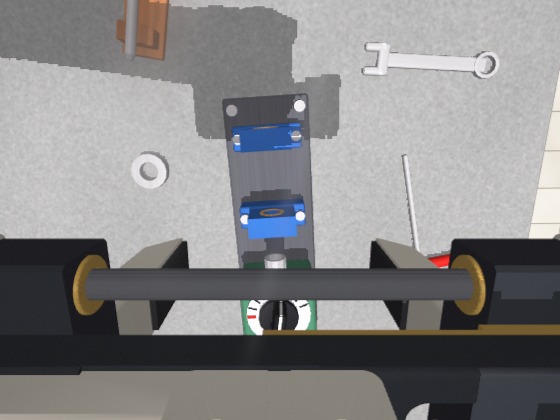

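The wrist view shows the first block at (268,130), the second at (273,220) and the dial at (277,318). The spacing checks out: 124 mm between bearings, and a stand yaw of about 1.6°. Next is the shaft.

```bash
python3 plan.py 0.45 0.265 0.24 -12 7
```

```text
now [ 0.5857 -0.0522  0.3178] head -0.15 tilt [ 0.0026  0.0021 -1.    ] q7 0.062 f [-0.9  0.4 -0.2] gap 1.003 t 3.58
[4.53, -1.95, 1.11] [0, 0, np.float64(1.69)]
[4.47, -2.08, 1.11] [0, 0, np.float64(1.69)]
[4.4, -2.21, 1.11] [0, 0, np.float64(1.69)]
[4.34, -2.34, 1.11] [0, 0, np.float64(1.69)]
[4.26, -2.47, 1.11] [0, 0, np.float64(1.69)]
[4.19, -2.6, 1.11] [0, 0, np.float64(1.69)]
[4.11, -2.72, 1.11] [0, 0, np.float64(1.69)]
total rotvec tool [ 0.14 -0.14 11.85] dtool cm [ 31.67 -13.67   7.81]
```

Emit:
play_rows --increments '[{"fingers": 1, "dp": [4.5, -2.0, 1.1], "angular": [0.1, -0.1, 1.7]}, {"fingers": 1, "dp": [4.5, -2.1, 1.1], "angular": [0, 0, 1.7]}, {"fingers": 1, "dp": [4.4, -2.2, 1.1], "angular": [0, 0, 1.7]}, {"fingers": 1, "dp": [4.3, -2.3, 1.1], "angular": [0, 0, 1.7]}, {"fingers": 1, "dp": [4.3, -2.5, 1.1], "angular": [0, 0, 1.7]}]'

```text
time: 4.2
tool_pos: [0.4841, 0.1846, 0.2635]
orientation: [0.001, 0.758, 0.653, 0.003]
ft_force: [1.6, 0.4, 0.8]
finger_gap: 1.0
```

Emit:
play_rows --increments '[{"fingers": 1, "dp": [4.2, -2.6, 1.1], "angular": [0, 0, 1.7]}, {"fingers": 1, "dp": [3.5, -2.5, 1.1], "angular": [0, 0, 1.7]}, {"fingers": 1, "dp": [0, 0, 0], "angular": [0, 0, 0]}, {"fingers": 1, "dp": [0, 0, 0], "angular": [0, 0, 0]}]'

```text
time: 4.7
tool_pos: [0.4367, 0.2811, 0.2417]
orientation: [-0.0, 0.77, 0.638, 0.004]
ft_force: [0.3, -0.2, -0.2]
finger_gap: 0.999
```

```bash
python3 - <<'E'
from h import *
o=arm.get_obs(); r=arm.read_camera("wrist"); R,t=ext("wrist",r,o); K=r["intrinsics"]
np.savez("w2.npz",K=K,R=R,t=t,f=r["frame"])
cv2.imwrite("pics/wrist2.png",r["frame"][:,:,::-1]); print(o["tool_pos"],np.abs(o["joint_vel"]).max())
for n,z in [("shaft_head",.044),("shaft_tip",.044)]:
    for d in arm.spot_point(n,"wrist"): print(n,d["confidence"],np.round(d["point"],1),at_z(K,R,t,d["point"],z).round(4))
for d in arm.outline_of("shaft_head","wrist"): print(d["confidence"],d["box"])
E
python3 plan.py 0.45 0.265 0.24 -12 1
```

```text
[0.43673883 0.28110692 0.24167896] 0.028505270816409443
shaft_head 0.96 [296.5 201.2] [0.4526 0.2661 0.044 ]
shaft_head 0.75 [170.3 250. ] [0.3099 0.2387 0.044 ]
shaft_head 0.74 [462.2 141.7] [0.6252 0.2949 0.044 ]
0.86 [0.0, 128.4, 195.8, 260.8]
0.65 [288.2, 176.0, 308.7, 329.4]
0.62 [350.4, 1.1, 486.5, 160.6]
now [0.4381 0.2797 0.2418] head -11.02 tilt [ 0.0062  0.0054 -1.    ] q7 -0.843 f [ 0.8 -0.2  0.3] gap 1.0 t 4.9
[-1.21, 1.45, 0.18] [0, 0, np.float64(0.98)]
total rotvec tool [ 0.29 -0.37  0.98] dtool cm [-1.22  1.45  0.17]
```

View pics/wrist2.png

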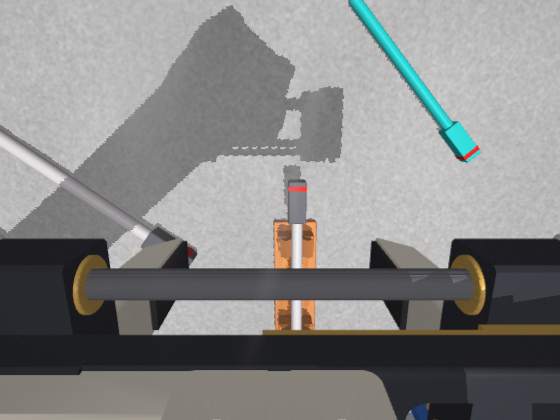

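```bash
python3 - <<'E'
from h import *
w=np.load("w2.npz");f=w["f"];K,R,t=w["K"],w["R"],w["t"]
c=f[165:345,250:345,::-1];cv2.imwrite("pics/crop3.png",cv2.resize(c,None,fx=3.3*1.5,fy=3.3,interpolation=cv2.INTER_CUBIC))
g=f.mean(2); sat=f.max(2).astype(int)-f.min(2)
for v in list(range(178,266,6))+list(range(303,330,5)):
    row=sat[v,280:316]; print(v,''.join(f"{x:4d}" for x in g[v,283:311].astype(int)))
# shaft axis predicted
P=lambda X:proj(K,R,t,X).round(1)
a=np.radians(11.9);d=np.array([-np.sin(a),-np.cos(a),0]);h=np.array([.4526,.2661,.044])
for s in (-.022,0,.022,.05,.08,.17,.192): print(s,P(h+d*s))
E
```

```text
178  187 184 144 132 133 131 133 132 134 135 134 135 135 134 134 133 134 186 197 195 194 194 191 189 187 190 191 191
184  191 147 131 131 121  94 119 135 136 138 139 140 139 139 137 136 135 135 134 132 133 135 121 126 183 192 191 190
190  142 130 133 134 133 129 135 137 137 138 136 136 135 133 131 129 127 126 124 121 120 119 118 134 189 194 194 194
196  185 181 145 136 135 101 119 135 137 137 137 137 137 136 135 133 133 133 131 130 132 133 119 148 184 192 191 188
202  188 147 135 136 137 101 117 135 136 136 135 136 138 135 132 133 131 131 130 130 130 133 120 149 188 193 195 195
208  196 191 192 194 153 100 116 133 133 134 134 135 135 134 132 132 129 130 130 128 130 130 125 149 194 201 203 205
214  188 186 183 177 142  95 114 131 133 133 132 133 135 132 131 131 129 128 128 129 130 130 123 183 197 199 198 198
220  104 105 105 107 105  87 112 129 131 130 132 132 133 130 129 130 129 127 126 128 128 129 117  93  83  85  84  82
226  123 122 122 120 115 113 112 112 126 167 197 216 227 239 245 237 227 217 192 138 110 108 106 106 106 116 121 164
232   96  94  93  90  89  87  86  84 113 166 19
[... 790 characters left out ...]
49 139 104  91  96 136 174 204 221 229 236 235 229 222 199 152 120 108 140 147 150 156 162 162 162
313   95  96  96  93  91  90  92  95 136 173 203 221 229 237 235 229 221 200 148 108  96  92  91  94  99 104 154 163
318   74  76  75  74  75  74  75  74 133 173 203 220 228 235 234 229 220 197 131  84  74  73  74  73  75  74  74  73
323   72  70  70  71  71  71  71  71 134 175 204 221 229 235 234 229 220 196 130  84  75  74  74  75  74  76  75  80
328   79  71  69  71  71  70  71  69 134 175 203 222 229 235 233 227 220 196 127  78  71  71  71  70  72  75 103 141
-0.022 [297.2 180.3]
0 [296.5 201.2]
0.022 [295.8 221.6]
0.05 [295.  246.6]
0.08 [294.2 272.3]
0.17 [291.8 343.7]
0.192 [291.3 359.9]
```

View pics/crop3.png

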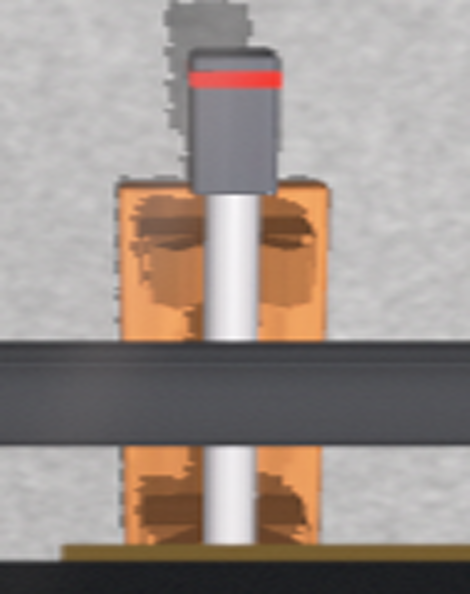

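```bash
python3 plan.py 0.4526 0.2655 0.09 -11.0 4
```

```text
now [0.4381 0.2797 0.2418] head -11.02 tilt [ 0.0062  0.0054 -1.    ] q7 -0.843 f [ 0.8 -0.2  0.3] gap 1.0 t 4.9
[-0.28, 0.42, 3.79] [0, 0, np.float64(-0.01)]
[-0.28, 0.42, 3.79] [0, 0, np.float64(-0.01)]
[-0.28, 0.42, 3.79] [0, 0, np.float64(-0.01)]
[-0.28, 0.42, 3.79] [0, 0, np.float64(-0.01)]
total rotvec tool [ 0.29 -0.37 -0.02] dtool cm [-1.21  1.62 15.18]
```

Emit:
play_rows --increments '[{"fingers": 1, "dp": [-0.4, 0.5, 3.8], "angular": [0.3, -0.4, 0]}, {"fingers": 1, "dp": [-0.4, 0.6, 3.8], "angular": [0, 0, 0]}, {"fingers": 1, "dp": [-0.4, 0.5, 3.8], "angular": [0, 0, 0]}, {"fingers": 1, "dp": [0, 0, 3], "angular": [0, 0, 0]}, {"fingers": 1, "dp": [0, 0, 0], "angular": [0, 0, 0]}]'

```text
time: 5.52
tool_pos: [0.458, 0.2603, 0.0966]
orientation: [0.002, 0.775, 0.632, 0.003]
ft_force: [0.5, -0.2, 0.7]
finger_gap: 0.999
```

```bash
python3 plan.py 0.4526 0.2655 0.043 -11.0 2
```

```text
now [0.458  0.2603 0.0966] head -11.6 tilt [ 6.1e-03  8.0e-04 -1.0e+00] q7 -0.833 f [ 0.5 -0.2  0.7] gap 0.999 t 5.53
[0.2, -0.32, 2.68] [0, 0, np.float64(-0.3)]
[0.2, -0.32, 2.68] [0, 0, np.float64(-0.3)]
total rotvec tool [ 0.33 -0.12 -0.6 ] dtool cm [ 0.39 -0.67  5.35]
```

Emit:
play_rows --increments '[{"fingers": 1, "dp": [0.3, -0.5, 2.4], "angular": [0.3, -0.1, -0.4]}, {"fingers": 1, "dp": [0.0, 0, 2.2], "angular": [0, 0, 0]}, {"fingers": 1, "dp": [0, 0, 0], "angular": [0, 0, 0]}, {"fingers": 1, "dp": [0, 0, 0], "angular": [0, 0, 0]}]'

```text
time: 6.02
tool_pos: [0.4595, 0.2647, 0.0556]
orientation: [0.001, 0.774, 0.633, 0.005]
ft_force: [-0.4, 0.3, -0.4]
finger_gap: 1.0
```

```bash
python3 plan.py 0.4526 0.2655 0.043 -11.0 1;  python3 - <<'E'
from h import *
r=arm.read_camera("wrist");cv2.imwrite("pics/wrist3.png",r["frame"][:,:,::-1])
E
```

```text
now [0.4595 0.2647 0.0556] head -11.44 tilt [ 0.0086  0.0039 -1.    ] q7 -0.844 f [-0.4  0.3 -0.4] gap 1.0 t 6.03
[-0.05, -0.69, 1.26] [0, 0, np.float64(-0.44)]
total rotvec tool [ 0.44 -0.31 -0.44] dtool cm [-0.06 -0.7   1.25]
```

View pics/wrist3.png

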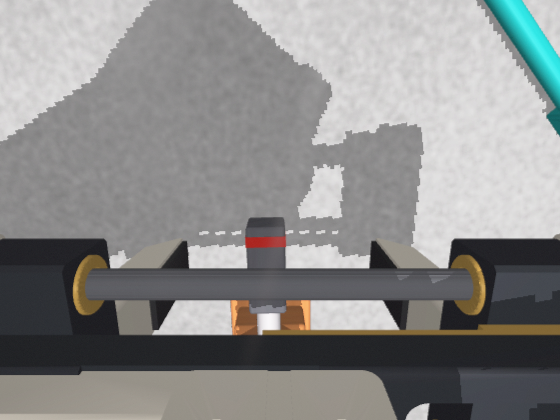

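Emit:
play_rows --increments '[{"fingers": 1, "dp": [0, -0.6, 0.8], "angular": [0.4, -0.3, -0.2]}, {"fingers": 1, "dp": [0, 0, 0.5], "angular": [0, 0, 0]}, {"fingers": 1, "dp": [0, 0, 0], "angular": [0, 0, 0]}]'

```text
time: 6.45
tool_pos: [0.4544, 0.2667, 0.0437]
orientation: [0.0, 0.773, 0.635, 0.002]
ft_force: [0.2, 0.2, 0.4]
finger_gap: 0.998
```

```bash
python3 plan.py 0.4526 0.2655 0.043 -11.0 1;  python3 - <<'E'
from h import *
r=arm.read_camera("wrist");cv2.imwrite("pics/wrist4.png",r["frame"][180:330,180:380,::-1])
E
```

```text
now [0.4544 0.2667 0.0437] head -11.22 tilt [ 0.0031  0.0016 -1.    ] q7 -0.851 f [0.2 0.2 0.4] gap 0.998 t 6.45
[-0.15, -0.15, 0.07] [0, 0, np.float64(-0.22)]
total rotvec tool [ 0.16 -0.12 -0.22] dtool cm [-0.15 -0.16  0.07]
```

View pics/wrist4.png

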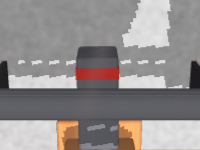

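The head sits at columns 257–299, centred between the fingers. I'm closing now.

Emit:
play_rows --increments '[{"fingers": 0, "dp": [0, 0, 0], "angular": [0, 0, 0]}, {"fingers": 0, "dp": [0, 0, 0], "angular": [0, 0, 0]}, {"fingers": 0, "dp": [0, 0, 0], "angular": [0, 0, 0]}, {"fingers": 0, "dp": [0, 0, 0], "angular": [0, 0, 0]}, {"fingers": 0, "dp": [0, 0, 0], "angular": [0, 0, 0]}]'

```text
time: 7.12
tool_pos: [0.4546, 0.2667, 0.044]
orientation: [0.0, 0.773, 0.635, 0.002]
ft_force: [0.2, -0.2, -0.7]
finger_gap: 0.501
```

```bash
python3 plan.py 0.4526 0.2655 0.043 -11.0 1
```

```text
now [0.4546 0.2667 0.044 ] head -11.23 tilt [ 0.0034  0.0017 -1.    ] q7 -0.851 f [ 0.2 -0.2 -0.7] gap 0.501 t 7.12
[-0.16, -0.18, 0.1] [0, 0, np.float64(-0.23)]
total rotvec tool [ 0.17 -0.14 -0.23] dtool cm [-0.16 -0.18  0.1 ]
```

Emit:
play_rows --increments '[{"fingers": 0, "dp": [0, 0, 0], "angular": [0, 0, 0]}, {"fingers": 0, "dp": [0, 0, 0], "angular": [0, 0, 0]}, {"fingers": 0, "dp": [0, 0, 0], "angular": [0, 0, 0]}, {"fingers": 0, "dp": [0, 0, 0], "angular": [0, 0, 0]}]'

```text
time: 7.62
tool_pos: [0.4544, 0.2668, 0.044]
orientation: [0.0, 0.773, 0.635, 0.002]
ft_force: [0.7, 0.1, -0.2]
finger_gap: 0.192
```

```bash
python3 plan.py 0.4526 0.2655 0.043 -11.0 1
```

```text
now [0.4544 0.2668 0.044 ] head -11.19 tilt [ 0.003   0.0016 -1.    ] q7 -0.851 f [ 0.7  0.1 -0.2] gap 0.192 t 7.62
[-0.16, -0.15, 0.1] [0, 0, np.float64(-0.19)]
total rotvec tool [ 0.15 -0.12 -0.19] dtool cm [-0.16 -0.15  0.1 ]
```

The gap reads 17.7 mm, so the head is gripped. Lifting.

Emit:
play_rows --increments '[{"fingers": 0, "dp": [0, 0, -0.8], "angular": [0, 0, 0]}, {"fingers": 0, "dp": [0, 0, -1.2], "angular": [0, 0, 0]}, {"fingers": 0, "dp": [0, 0, -1.5], "angular": [0, 0, 0]}, {"fingers": 0, "dp": [0, 0, -1.5], "angular": [0, 0, 0]}, {"fingers": 0, "dp": [0, 0, -1], "angular": [0, 0, 0]}]'

```text
time: 8.25
tool_pos: [0.454, 0.2665, 0.1081]
orientation: [0.0, 0.773, 0.634, 0.002]
ft_force: [0.2, 0.0, -2.3]
finger_gap: 0.192
```

```bash
python3 plan.py 0.571 0.215 0.10 1.6 5
```

```text
now [0.454  0.2665 0.1081] head -11.24 tilt [ 0.0028  0.0017 -1.    ] q7 -0.836 f [ 0.2  0.  -2.3] gap 0.192 t 8.25
[-0.55, 2.5, 0.16] [0, 0, np.float64(-2.57)]
[-0.67, 2.47, 0.16] [0, 0, np.float64(-2.57)]
[-0.78, 2.44, 0.16] [0, 0, np.float64(-2.57)]
[-0.88, 2.4, 0.16] [0, 0, np.float64(-2.57)]
[-0.99, 2.36, 0.16] [0, 0, np.float64(-2.57)]
total rotvec tool [  0.15  -0.11 -12.84] dtool cm [-2.78 12.47  0.83]
```

Emit:
play_rows --increments '[{"fingers": 0, "dp": [-0.5, 2.5, 0], "angular": [0, 0, -2.5]}, {"fingers": 0, "dp": [-0.7, 2.5, 0], "angular": [0, 0, -2.5]}, {"fingers": 0, "dp": [-0.8, 2.4, 0], "angular": [0, 0, -2.6]}, {"fingers": 0, "dp": [-0.9, 2.4, 0], "angular": [0, 0, -2.6]}, {"fingers": 0, "dp": [-0.8, 1.8, 0], "angular": [0, 0, -2.2]}]'

```text
time: 8.88
tool_pos: [0.568, 0.218, 0.113]
orientation: [0.001, 0.696, 0.718, 0.003]
ft_force: [-0.1, 0.9, -1.1]
finger_gap: 0.191
```

Emit:
play_rows --increments '[{"fingers": 0, "dp": [0, 0, 0], "angular": [0, 0, 0]}, {"fingers": 0, "dp": [0, 0, 0], "angular": [0, 0, 0]}]'

```text
time: 9.12
tool_pos: [0.5683, 0.2171, 0.1134]
orientation: [0.001, 0.697, 0.717, 0.003]
ft_force: [0.1, 0.7, -0.9]
finger_gap: 0.194
```

```bash
python3 plan.py 0.571 0.213 0.066 1.6 3; python3 - <<'E'
from h import *
for c in ("side","top"):
    r=arm.read_camera(c);cv2.imwrite(f"pics/{c}5.png",r["frame"][:,:,::-1])
    for n in ("shaft_head","shaft_tip"): print(c,n,[(d["confidence"],np.round(d["point"],1).tolist(),at_z(r["intrinsics"],r["R"],r["t"],d["point"],.1).round(4).tolist()) for d in arm.spot_point(n,c)])
    np.savez(f"{c}5.npz",K=r["intrinsics"],R=r["R"],t=r["t"],f=r["frame"])
f=lambda c:np.load(c+"5.npz")["f"][:,:,::-1]
cv2.imwrite("pics/crop5.png",np.vstack([cv2.resize(f("side")[140:280,200:440],None,fx=2.1,fy=2.1,interpolation=2),cv2.resize(f("top")[120:260,180:420],None,fx=2.1,fy=2.1,interpolation=2)]))
E
```

```text
now [0.5683 0.2171 0.1134] head 1.6 tilt [ 0.0053  0.0041 -1.    ] q7 -0.455 f [ 0.1  0.7 -0.9] gap 0.194 t 9.12
[-0.14, 0.09, 1.58] [0, 0, np.float64(-0.0)]
[-0.14, 0.09, 1.58] [0, 0, np.float64(-0.0)]
[-0.14, 0.09, 1.58] [0, 0, np.float64(-0.0)]
total rotvec tool [ 0.31 -0.22 -0.  ] dtool cm [-0.44  0.23  4.74]
side shaft_head [(0.9, [297.5, 145.1], [0.5858, 0.2358, 0.1]), (0.8, [304.8, 158.1], [0.5739, 0.1787, 0.1]), (0.75, [187.4, 212.6], [0.2732, 0.1174, 0.1])]
side shaft_tip [(0.87, [94.5, 190.2], [0.1216, 0.2814, 0.1]), (0.82, [340.3, 186.8], [0.5867, 0.0477, 0.1]), (0.76, [247.4, 142.5], [0.4852, 0.3032, 0.1])]
top shaft_head [(0.6, [361.1, 156.1], [0.5734, -0.1245, 0.1])]
top shaft_tip [(0.9, [293.3, 154.5], [0.5797, 0.0207, 0.1]), (0.82, [129.3, 357.7], [0.1587, 0.3694, 0.1]), (0.45, [107.7, 182.0], [0.5276, 0.4199, 0.1])]
```

View pics/crop5.png

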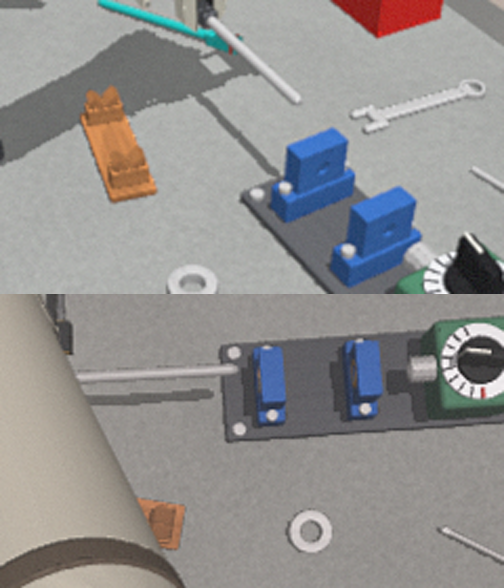

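```bash
python3 - <<'E'
from h import *
S=np.load("side5.npz");T=np.load("top5.npz")
cs=(S["K"],S["R"],S["t"]);ct=(T["K"],T["R"],T["t"])
print("tip tri",tri([ray(*cs,(340.3,186.8)),ray(*ct,(293.3,154.5))]))
a=np.radians(1.6);X=np.array([.5683,.2171,.1134])+.192*np.array([np.sin(a),-np.cos(a),0])
print("pred",X,proj(*cs,X),proj(*ct,X))
print("bearing tri",tri([ray(*cs,(347,211)),ray(*ct,(302,162))]))
g=lambda n,s:cv2.resize(n["f"][s][:,:,::-1],None,fx=5,fy=5,interpolation=2)
cv2.imwrite("pics/crop6.png",np.vstack([g(S,np.s_[150:220,280:400]),g(T,np.s_[140:180,240:360])]))
E
```

```text
tip tri [0.57225026 0.02260068 0.12226901]
pred [0.57366095 0.02517486 0.1134    ] [341.24687186 189.16444028] [291.41536223 155.97030174]
bearing tri [ 5.70978369e-01 -3.32947965e-04  7.44101415e-02]
```

View pics/crop6.png

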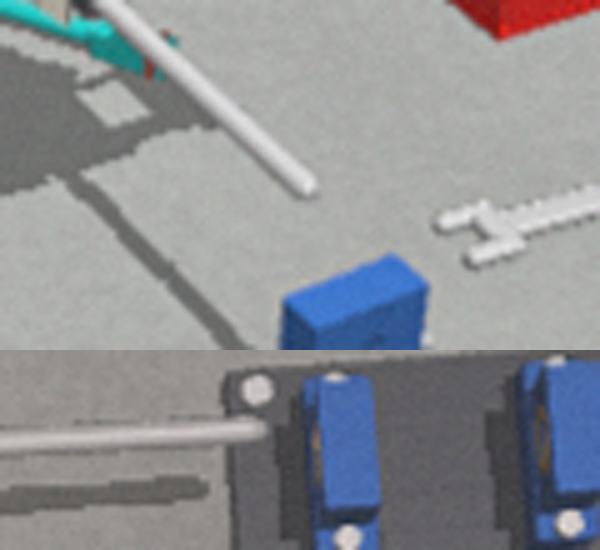

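```bash
python3 - <<'E'
from h import *
T=np.load("top5.npz");W=np.load("w1.npz")
ct=(T["K"],T["R"],T["t"]);cw=(W["K"],W["R"],W["t"])
P=lambda c,X:proj(*c,X).round(1)
for x0 in (.573,.5768):
  a=np.radians(1.6);ax=np.array([np.sin(a),-np.cos(a),0]);lat=np.array([np.cos(a),np.sin(a),0]);b=np.array([x0,-.001,0])
  for nm,s in (("b1",0),("b2",.1)):
    for c,n in ((ct,"top"),(cw,"wr")):
      print(x0,nm,n,[P(c,b+ax*(s+u)+lat*v+[0,0,.089]).tolist() for u,v in ((0,-.028),(0,.028),(.024,.028),(.024,-.028))])
g=lambda n,s:cv2.resize(n["f"][s][:,:,::-1],None,fx=8,fy=8,interpolation=0)
a=g(T,np.s_[140:180,295:365]);b=g(W,np.s_[120:160,225:310]);
cv2.imwrite("pics/crop7.png",a);
cv2.imwrite("pics/crop8.png",cv2.resize(W["f"][95:245,215:320][:,:,::-1],None,fx=4,fy=4,interpolation=0))
E
```

```text
0.573 b1 top [[303.9, 171.2], [302.6, 145.8], [313.6, 145.3], [314.9, 170.7]]
0.573 b1 wr [[239.1, 130.5], [291.2, 128.2], [291.9, 150.8], [240.6, 153.0]]
0.573 b2 top [[350.0, 169.0], [348.5, 143.6], [359.5, 143.1], [361.1, 168.5]]
0.573 b2 wr [[245.3, 219.7], [294.1, 217.7], [294.7, 237.4], [246.7, 239.4]]
0.5768 b1 top [[303.8, 169.5], [302.5, 144.1], [313.5, 143.6], [314.9, 168.9]]
0.5768 b1 wr [[242.6, 130.4], [294.8, 128.2], [295.4, 150.8], [244.1, 153.0]]
0.5768 b2 top [[350.0, 167.3], [348.4, 141.9], [359.5, 141.4], [361.1, 166.8]]
0.5768 b2 wr [[248.6, 219.6], [297.4, 217.6], [298.0, 237.4], [250.0, 239.3]]
```

View pics/crop7.png

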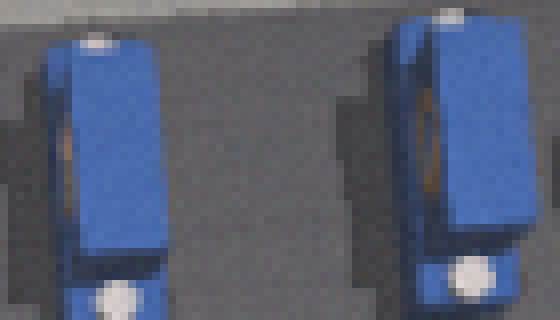

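View pics/crop8.png

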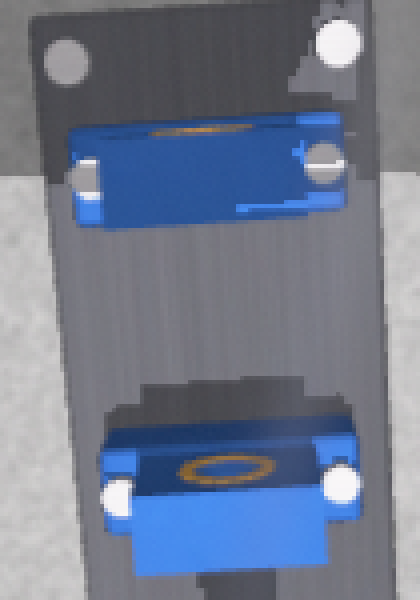

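```bash
python3 - <<'E'
from h import *
T=np.load("top5.npz");W=np.load("w1.npz");S=np.load("side5.npz")
ct=(T["K"],T["R"],T["t"]);cw=(W["K"],W["R"],W["t"]);cs=(S["K"],S["R"],S["t"])
f=T["f"].astype(float); g=f.mean(2)
pts=[]
for u in range(226,296,2):
    col=g[150:164,u]; bg=np.median(np.r_[g[146:151,u],g[161:165,u]])
    w=np.clip(col-bg-12,0,None); 
    if w.sum()>0: pts.append((u,150+(w*np.arange(14)).sum()/w.sum(),w.sum()))
for p in pts[::4]: print(p[0],round(p[1],2),round(p[2]))
pts=np.array(pts); m=(pts[:,0]<288)
k=np.polyfit(pts[m,0],pts[m,1],1); print("top line",k,"at 293",np.polyval(k,293))
for a in (1.6,):
    a=np.radians(a)
    for s in (.06,.1,.15,.186,.192):
        X=np.array([.5683,.2171,.1134])+s*np.array([np.sin(a),-np.cos(a),0]); q=proj(*ct,X); print(s,q.round(2),np.polyval(k,q[0]).round(2), "top x:",at_z(*ct,(q[0],np.polyval(k,q[0])),.1134).round(4), X.round(4))
for n,l,r,z in (("base",(231.5,110.5),(299.5,105.5),.014),("f1",(236.8,139.5),(296.2,135.7),.035),("f2",(245,218.7),(300.2,215.7),.035),):
    A=at_z(*cw,l,z);B=at_z(*cw,r,z);print(n,A.round(4),B.round(4),((A+B)/2).round(4),np.linalg.norm(A-B).round(4), np.degrees(np.arctan2(*(B-A)[1::-1])).round(2))
E
```

```text
226 158.54 73
234 158.12 66
242 157.83 65
250 157.17 69
258 156.95 80
266 156.46 85
274 156.1 75
282 155.68 74
290 155.0 1
top line [-4.81256877e-02  1.69344819e+02] at 293 155.2439920715212
0.06 [229.13 158.89] 158.32 top x: [0.5712 0.1571 0.1134] [0.57   0.1571 0.1134]
0.1 [248. 158.] 157.41 top x: [0.5724 0.1171 0.1134] [0.5711 0.1171 0.1134]
0.15 [271.59 156.9 ] 156.27 top x: [0.5738 0.0671 0.1134] [0.5725 0.0672 0.1134]
0.186 [288.58 156.1 ] 155.46 top x: [0.5749 0.0311 0.1134] [0.5735 0.0312 0.1134]
0.192 [291.42 155.97] 155.32 top x: [0.5751 0.0251 0.1134] [0.5737 0.0252 0.1134]
base [0.528  0.0209 0.014 ] [0.6145 0.0258 0.014 ] [0.5713 0.0234 0.014 ] 0.0866 3.22
f1 [ 0.5356 -0.0142  0.035 ] [ 0.6092 -0.0107  0.035 ] [ 0.5724 -0.0124  0.035 ] 0.0736 2.76
f2 [ 0.5417 -0.1165  0.035 ] [ 0.6143 -0.1135  0.035 ] [ 0.578 -0.115  0.035] 0.0727 2.38
```

```bash
python3 plan.py 0.5641 0.214 0.066 2.1 3
```

```text
now [0.5688 0.2171 0.1135] head 1.67 tilt [ 0.0062  0.0038 -1.    ] q7 -0.455 f [ 0.3 -0.2 -2.1] gap 0.194 t 9.43
[-0.1, -0.16, 1.58] [0, 0, np.float64(-0.14)]
[-0.1, -0.16, 1.58] [0, 0, np.float64(-0.14)]
[-0.1, -0.16, 1.58] [0, 0, np.float64(-0.14)]
total rotvec tool [ 0.36 -0.21 -0.43] dtool cm [-0.32 -0.51  4.74]
```

Emit:
play_rows --increments '[{"fingers": 0, "dp": [-0.1, -0.2, 1.6], "angular": [0.2, -0.1, -0.4]}, {"fingers": 0, "dp": [-0.1, -0.2, 1.6], "angular": [0, 0, 0]}, {"fingers": 0, "dp": [0, 0, 1.4], "angular": [0, 0, 0]}, {"fingers": 0, "dp": [0, 0, 0], "angular": [0, 0, 0]}, {"fingers": 0, "dp": [0, 0, 0], "angular": [0, 0, 0]}]'

```text
time: 10.05
tool_pos: [0.5632, 0.215, 0.0626]
orientation: [-0.0, 0.694, 0.72, 0.0]
ft_force: [0.1, -0.8, -0.5]
finger_gap: 0.195
```

```bash
python3 plan.py 0.5641 0.214 0.066 2.1 1; cat > topline.py <<'E'
from h import *
import sys
tag=sys.argv[1]
T=arm.read_camera("top");S=arm.read_camera("side")
g=lambda n,s,k:cv2.resize(n["frame"][s][:,:,::-1],None,fx=k,fy=k,interpolation=2)
cv2.imwrite(f"pics/ins{tag}.png",np.hstack([g(T,np.s_[120:220,260:440],3),np.zeros((300,10,3),np.uint8)])if 0 else np.vstack([g(T,np.s_[130:190,230:390],4),g(S,np.s_[160:240,290:450],4)]))
f=T["frame"].astype(float).mean(2); pts=[]
for u in range(226,298,2):
    col=f[150:166,u]; bg=np.median(np.r_[f[146:151,u],f[163:167,u]])
    w=np.clip(col-bg-12,0,None); w[np.abs(np.arange(16)-w.argmax())>4]=0
    if w.sum()>30: pts.append((u,150+(w*np.arange(16)).sum()/w.sum()))
pts=np.array(pts);k=np.polyfit(pts[:,0],pts[:,1],1);r=pts[:,1]-np.polyval(k,pts[:,0]);m=abs(r)<.4
k=np.polyfit(pts[m,0],pts[m,1],1)
ct=(T["intrinsics"],T["R"],T["t"]); z=arm.get_obs()["tool_pos"][2]
A=at_z(*ct,(235,np.polyval(k,235)),z);B=at_z(*ct,(285,np.polyval(k,285)),z)
print("shaft in top:",A.round(4),B.round(4),"yaw",np.degrees(np.arctan2(B[0]-A[0],A[1]-B[1])).round(2),"x@-.001",(A[0]+(B[0]-A[0])*(A[1]+.001)/(A[1]-B[1])).round(4), m.sum())
print("tip",[(d["confidence"],np.round(d["point"],1).tolist()) for d in arm.spot_point("shaft_tip","top")])
E
python3 topline.py 1
```

```text
now [0.5632 0.215  0.0626] head 2.14 tilt [-4.e-04  9.e-04 -1.e+00] q7 -0.459 f [ 0.1 -0.8 -0.5] gap 0.195 t 10.05
[-0.11, 0.09, -0.34] [0, 0, np.float64(0.04)]
total rotvec tool [-0.02 -0.05  0.04] dtool cm [-0.11  0.09 -0.34]
shaft in top: [0.5668 0.15   0.0629] [0.571  0.0383 0.0629] yaw 2.1 x@-.001 0.5724 29
tip [(0.8, [125.3, 363.0]), (0.77, [291.6, 163.7]), (0.5, [111.7, 184.1])]
```

View pics/ins1.png

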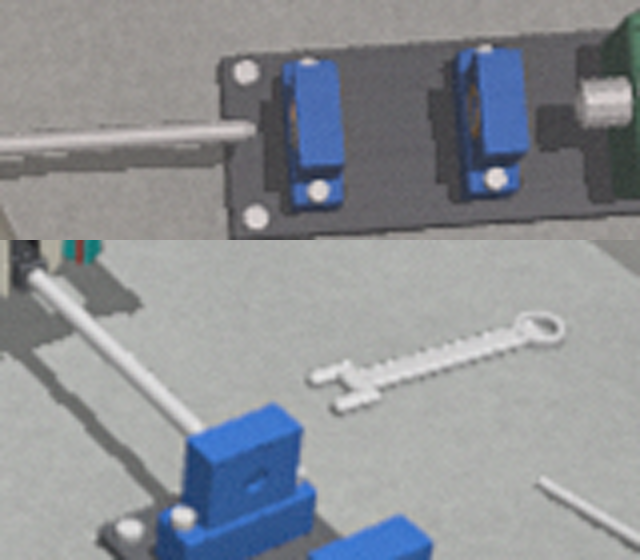

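```bash
python3 - <<'E'
from h import *
T=arm.read_camera("top");ct=(T["intrinsics"],T["R"],T["t"])
g=T["frame"][140:180,286:366][:,:,::-1]
cv2.imwrite("pics/ring.png",cv2.resize(g,None,fx=10,fy=10,interpolation=0))
f=T["frame"].astype(int)
a=np.radians(2.1)
for nm,x in (("shaft line",.5724),("+2",.5744)):
  for s in (0,.1,.124,.158,.172): print(nm,s,proj(*ct,np.array([x,-.001,.066])+s*np.array([np.sin(a),-np.cos(a),0])).round(1))
print("brown pixels")
for (v0,v1,u0,u1) in ((145,175,298,308),(145,170,343,353)):
  s=f[v0:v1,u0:u1]; m=(s[...,0]-s[...,2]>15); ys,xs=np.nonzero(m); print([(int(x+u0),int(y+v0)) for x,y in zip(xs,ys)])
b=f[140:180,370:392].mean(2).astype(int)
for u in (374,378,382): print(u,f[145:170,u].mean(1).astype(int))
E
```

```text
shaft line 0 [302.7 160.9]
shaft line 0.1 [347.6 158.4]
shaft line 0.124 [358.4 157.8]
shaft line 0.158 [373.7 157. ]
shaft line 0.172 [380.  156.6]
+2 0 [302.7 160. ]
+2 0.1 [347.6 157.5]
+2 0.124 [358.4 156.9]
+2 0.158 [373.7 156.1]
+2 0.172 [380.  155.7]
brown pixels
[(306, 145), (303, 157), (303, 158), (303, 159)]
[(348, 152), (348, 153), (349, 158), (349, 159), (349, 160), (349, 161), (348, 162), (349, 162), (348, 163), (349, 163)]
374 [ 66  67  70  66  75  78  70  87 100 114 117 123 120 102 101  82  76  71
  68  69  69  68  89 100 102]
378 [ 73  69  71  72 103 133 158 165 180 199 209 174 168 171 142 131 114  80
  69  71  74  74  76  74  73]
382 [ 63  56  59  56 111 145 162 179 200 203 203 175 166 163 137 137  88  60
  56  66  64  64  56  62  67]
```

View pics/ring.png

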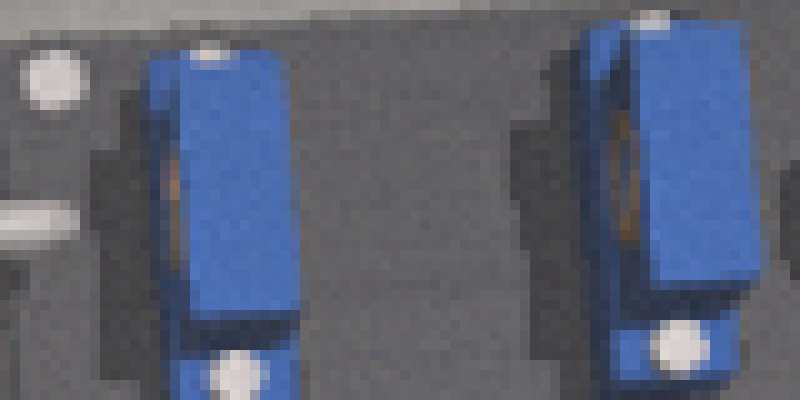

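Emit:
play_rows --increments '[{"fingers": 0, "dp": [0, 0.15, -0.35], "angular": [0, 0, 0]}, {"fingers": 0, "dp": [0, 0, 0], "angular": [0, 0, 0]}, {"fingers": 0, "dp": [0, 0, 0], "angular": [0, 0, 0]}]'

```text
time: 10.62
tool_pos: [0.5661, 0.2155, 0.0683]
orientation: [0.0, 0.694, 0.72, 0.002]
ft_force: [-0.5, 0.8, -1.1]
finger_gap: 0.194
```

```bash
python3 plan.py 0.5647 0.215 0.066 2.15 1; python3 topline.py 2
```

```text
now [0.5661 0.2155 0.0683] head 2.13 tilt [ 0.0029  0.0021 -1.    ] q7 -0.457 f [-0.5  0.8 -1.1] gap 0.194 t 10.62
[-0.05, -0.14, 0.23] [0, 0, np.float64(-0.02)]
total rotvec tool [ 0.17 -0.12 -0.02] dtool cm [-0.05 -0.14  0.23]
shaft in top: [0.5693 0.1495 0.0683] [0.5743 0.0383 0.0683] yaw 2.55 x@-.001 0.576 32
tip [(0.84, [292.7, 159.7]), (0.68, [127.0, 360.3]), (0.5, [108.2, 182.7])]
```

Emit:
play_rows --increments '[{"fingers": 0, "dp": [0, -0.08, 0.14], "angular": [0, 0, 0]}, {"fingers": 0, "dp": [0, 0, 0], "angular": [0, 0, 0]}]'

```text
time: 11.02
tool_pos: [0.5649, 0.2154, 0.0664]
orientation: [0.0, 0.694, 0.72, 0.001]
ft_force: [0.0, -0.2, -1.8]
finger_gap: 0.195
```

```bash
python3 plan.py 0.5647 0.215 0.066 2.15 1; python3 topline.py 3
```

```text
now [0.5649 0.2154 0.0664] head 2.13 tilt [ 0.0022  0.0018 -1.    ] q7 -0.458 f [ 0.  -0.2 -1.8] gap 0.195 t 11.03
[-0.04, -0.02, 0.04] [0, 0, np.float64(-0.02)]
total rotvec tool [ 0.13 -0.1  -0.02] dtool cm [-0.04 -0.02  0.04]
shaft in top: [0.5682 0.1496 0.0666] [0.5729 0.0383 0.0666] yaw 2.44 x@-.001 0.5746 32
tip [(0.89, [127.4, 359.8]), (0.7, [109.2, 184.5]), (0.57, [291.3, 163.4])]
```

Emit:
play_rows --increments '[{"fingers": 0, "dp": [-0.8, 0, 0], "angular": [0, 0, 0]}, {"fingers": 0, "dp": [-0.8, 0, 0], "angular": [0, 0, 0]}, {"fingers": 0, "dp": [-0.8, 0, 0], "angular": [0, 0, 0]}, {"fingers": 0, "dp": [-0.4, 0, 0], "angular": [0, 0, 0]}, {"fingers": 0, "dp": [0, 0, 0], "angular": [0, 0, 0]}]'

```text
time: 11.8
tool_pos: [0.5665, 0.1841, 0.0666]
orientation: [0.001, 0.694, 0.72, 0.001]
ft_force: [-0.1, -0.3, -2.2]
finger_gap: 0.193
```

```bash
python3 plan.py 0.5658 0.185 0.066 2.15 1; python3 topline.py 4
```

```text
now [0.5665 0.1841 0.0666] head 2.04 tilt [ 0.0027  0.0012 -1.    ] q7 -0.41 f [-0.1 -0.3 -2.2] gap 0.193 t 11.8
[0.09, -0.06, 0.06] [0, 0, np.float64(-0.11)]
total rotvec tool [ 0.16 -0.06 -0.11] dtool cm [ 0.09 -0.06  0.06]
shaft in top: [0.5685 0.1496 0.0666] [0.573  0.0383 0.0666] yaw 2.33 x@-.001 0.5746 26
tip [(0.81, [108.4, 183.0]), (0.71, [127.8, 359.8]), (0.55, [306.2, 158.9])]
```

View pics/ins4.png

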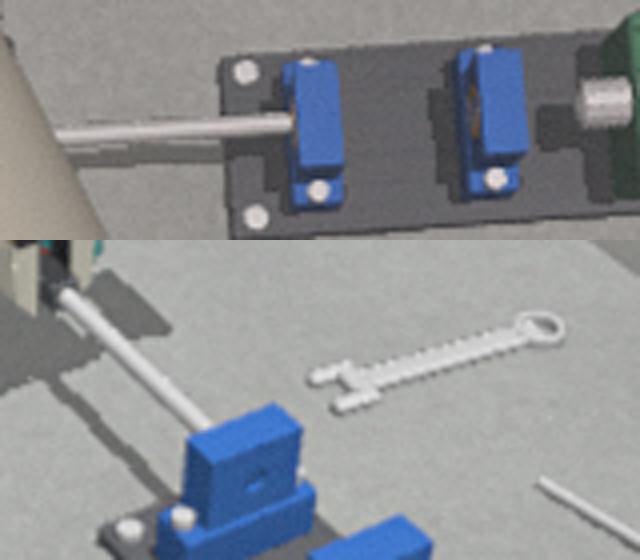

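The tip reaches the first block's mouth at top (303,160), in line with the bore, with no contact force. I'll continue in along the axis.

Emit:
play_rows --increments '[{"fingers": 0, "dp": [-0.8, 0, 0], "angular": [0, 0, 0]}, {"fingers": 0, "dp": [-0.8, 0, 0], "angular": [0, 0, 0]}, {"fingers": 0, "dp": [-0.8, 0, 0], "angular": [0, 0, 0]}, {"fingers": 0, "dp": [-0.8, 0, 0], "angular": [0, 0, 0]}, {"fingers": 0, "dp": [-0.4, 0, 0], "angular": [0, 0, 0]}]'

```text
time: 12.58
tool_pos: [0.5676, 0.147, 0.0665]
orientation: [0.0, 0.694, 0.72, 0.001]
ft_force: [-0.1, -1.7, -1.0]
finger_gap: 0.196
```

```bash
python3 plan.py 0.5668 0.145 0.066 2.15 1; python3 topline.py 5
```

```text
now [0.5676 0.147  0.0665] head 2.15 tilt [ 0.0026  0.0016 -1.    ] q7 -0.348 f [-0.1 -1.7 -1. ] gap 0.196 t 12.57
[-0.2, -0.09, 0.05] [0, 0, np.float64(0.0)]
total rotvec tool [ 0.15 -0.09  0.  ] dtool cm [-0.2  -0.09  0.05]
shaft in top: [0.568  0.1496 0.0665] [0.5728 0.0383 0.0665] yaw 2.49 x@-.001 0.5745 12
tip [(0.83, [127.1, 361.7]), (0.67, [323.2, 160.9]), (0.59, [108.2, 181.9])]
```

View pics/ins5.png

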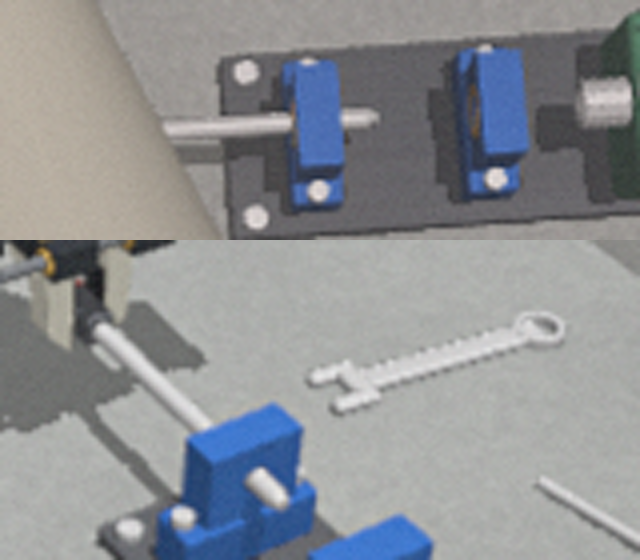

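Emit:
play_rows --increments '[{"fingers": 0, "dp": [-0.8, -0.08, 0], "angular": [0, 0, -0.5]}, {"fingers": 0, "dp": [-0.8, 0, 0], "angular": [0, 0, 0]}, {"fingers": 0, "dp": [-0.8, 0, 0], "angular": [0, 0, 0]}, {"fingers": 0, "dp": [-0.4, 0, 0], "angular": [0, 0, 0]}, {"fingers": 0, "dp": [0, 0, 0], "angular": [0, 0, 0]}]'

```text
time: 13.35
tool_pos: [0.5681, 0.1182, 0.0665]
orientation: [0.0, 0.69, 0.724, 0.002]
ft_force: [-0.5, 0.0, -1.3]
finger_gap: 0.196
```

```bash
python3 plan.py 0.5678 0.117 0.066 2.7 1; python3 - <<'E'
from h import *
T=arm.read_camera("top");S=arm.read_camera("side")
g=lambda n,s,k:cv2.resize(n["frame"][s][:,:,::-1],None,fx=k,fy=k,interpolation=2)
cv2.imwrite("pics/ins6.png",np.vstack([g(T,np.s_[130:190,280:400],6)]))
f=T["frame"].astype(float).mean(2)
for u in (*range(286,302,3),*range(317,342,3)):
    col=f[148:168,u];w=np.clip(col-110,0,None);w[np.abs(np.arange(20)-w.argmax())>4]=0
    print(u,round(148+(w*np.arange(20)).sum()/max(w.sum(),1),2),int(w.sum()))
E
```

```text
now [0.5681 0.1182 0.0665] head 2.74 tilt [ 0.0027  0.0022 -1.    ] q7 -0.29 f [-0.5  0.  -1.3] gap 0.196 t 13.35
[-0.12, -0.03, 0.05] [0, 0, np.float64(0.04)]
total rotvec tool [ 0.16 -0.12  0.04] dtool cm [-0.12 -0.03  0.05]
286 164.57 296
289 148.62 213
292 148.79 235
295 160.47 298
298 160.1 333
301 160.05 323
317 158.86 333
320 158.62 319
323 158.34 304
326 158.05 332
329 157.97 331
332 157.83 316
335 157.52 213
338 148.0 0
341 148.0 0
```

View pics/ins6.png

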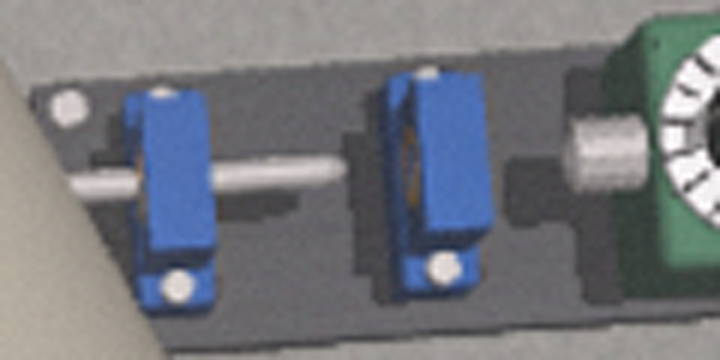

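Emit:
play_rows --increments '[{"fingers": 0, "dp": [-0.8, 0, 0], "angular": [0, 0, 0.2]}, {"fingers": 0, "dp": [-0.8, 0, 0], "angular": [0, 0, 0]}, {"fingers": 0, "dp": [-0.8, 0, 0], "angular": [0, 0, 0]}, {"fingers": 0, "dp": [-0.6, 0, 0], "angular": [0, 0, 0]}, {"fingers": 0, "dp": [0, 0, 0], "angular": [0, 0, 0]}]'

```text
time: 14.08
tool_pos: [0.5695, 0.0866, 0.0664]
orientation: [0.0, 0.691, 0.723, 0.002]
ft_force: [0.3, -1.0, -1.7]
finger_gap: 0.192
```

```bash
python3 plan.py 0.5685 0.09 0.066 2.7 1; cat > ins.py <<'E'
from h import *
import sys
T=arm.read_camera("top");S=arm.read_camera("side")
g=lambda n,s,k:cv2.resize(n["frame"][s][:,:,::-1],None,fx=k,fy=k,interpolation=2)
cv2.imwrite(f"pics/ins{sys.argv[1]}.png",np.vstack([g(T,np.s_[135:185,280:400],5),g(S,np.s_[180:270,320:440],5)[:, :]])[:600*2:1])
E
python3 ins.py 7; python3 -c "
import cv2;i=cv2.imread('pics/ins7.png');cv2.imwrite('pics/ins7.png',cv2.resize(i,None,fx=.8,fy=.8))"
```

```text
now [0.5695 0.0866 0.0664] head 2.57 tilt [ 0.0027  0.0022 -1.    ] q7 -0.237 f [ 0.3 -1.  -1.7] gap 0.192 t 14.07
[0.34, -0.08, 0.04] [0, 0, np.float64(-0.13)]
total rotvec tool [ 0.16 -0.12 -0.13] dtool cm [ 0.34 -0.08  0.04]
```

View pics/ins7.png

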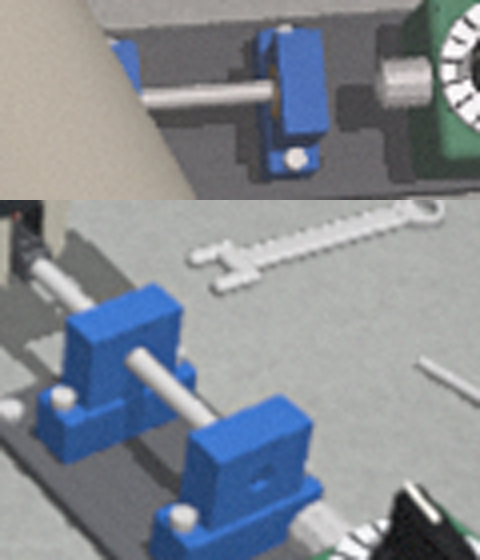

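The tip is entering the second block's mouth with no side force. I'll continue.

Emit:
play_rows --increments '[{"fingers": 0, "dp": [-0.7, -0.03, 0], "angular": [0, 0, 0]}, {"fingers": 0, "dp": [-0.8, 0, 0], "angular": [0, 0, 0]}, {"fingers": 0, "dp": [-0.8, 0, 0], "angular": [0, 0, 0]}, {"fingers": 0, "dp": [-0.8, 0, 0], "angular": [0, 0, 0]}, {"fingers": 0, "dp": [0, 0, 0], "angular": [0, 0, 0]}]'

```text
time: 14.8
tool_pos: [0.5707, 0.0544, 0.0663]
orientation: [0.0, 0.691, 0.723, 0.002]
ft_force: [0.0, -1.0, -1.4]
finger_gap: 0.197
```

```bash
python3 plan.py 0.572 0.022 0.066 2.7 1; python3 ins.py 8; python3 -c "
import cv2;i=cv2.imread('pics/ins8.png');cv2.imwrite('pics/ins8.png',cv2.resize(i,None,fx=.8,fy=.8))"
```

```text
now [0.5707 0.0544 0.0663] head 2.64 tilt [ 0.0028  0.0026 -1.    ] q7 -0.179 f [ 0.  -1.  -1.4] gap 0.197 t 14.8
[-3.24, -0.01, 0.03] [0, 0, np.float64(-0.06)]
total rotvec tool [ 0.17 -0.14 -0.06] dtool cm [-3.24 -0.01  0.03]
```

View pics/ins8.png

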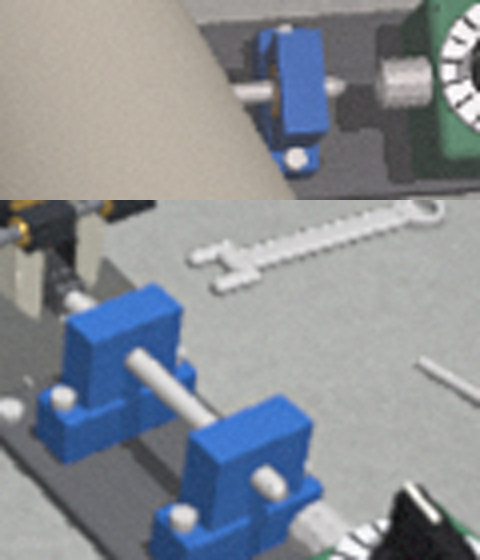

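Through both blocks, and the tip shows beyond the second one. I'll push home, slowing for the last part.

Emit:
play_rows --increments '[{"fingers": 0, "dp": [-0.7, 0, 0], "angular": [0, 0, 0]}, {"fingers": 0, "dp": [-0.7, 0, 0], "angular": [0, 0, 0]}, {"fingers": 0, "dp": [-0.7, 0, 0], "angular": [0, 0, 0]}, {"fingers": 0, "dp": [-0.3, 0, 0], "angular": [0, 0, 0]}, {"fingers": 0, "dp": [0, 0, 0], "angular": [0, 0, 0]}]'

```text
time: 15.52
tool_pos: [0.5718, 0.0304, 0.0662]
orientation: [-0.0, 0.69, 0.724, 0.002]
ft_force: [-0.1, 0.6, -1.6]
finger_gap: 0.193
```

Emit:
play_rows --increments '[{"fingers": 0, "dp": [-0.3, 0, 0], "angular": [0, 0, 0]}, {"fingers": 0, "dp": [-0.2, 0, 0], "angular": [0, 0, 0]}, {"fingers": 0, "dp": [-0.2, 0, 0], "angular": [0, 0, 0]}]'

```text
time: 15.9
tool_pos: [0.5721, 0.0237, 0.0662]
orientation: [-0.0, 0.69, 0.724, 0.002]
ft_force: [0.1, -0.6, -1.4]
finger_gap: 0.196
```

Emit:
play_rows --increments '[{"fingers": 0, "dp": [-0.2, 0, 0], "angular": [0, 0, 0]}, {"fingers": 0, "dp": [-0.2, 0, 0], "angular": [0, 0, 0]}]'

```text
time: 16.15
tool_pos: [0.5721, 0.0231, 0.0663]
orientation: [-0.002, 0.689, 0.725, 0.004]
ft_force: [-1.1, 5.9, -0.8]
finger_gap: 0.196
```

```bash
python3 plan.py 0.572 0.018 0.066 2.7 1; python3 - <<'E'
from h import *
S=arm.read_camera("side");W=arm.read_camera("wrist")
g=lambda n,s,k:cv2.resize(n["frame"][s][:,:,::-1],None,fx=k,fy=k,interpolation=2)
cv2.imwrite("pics/ins9.png",g(S,np.s_[160:280,310:440],5)); cv2.imwrite("pics/w9.png",W["frame"][:,:,::-1])
E
```

```text
now [0.5721 0.0231 0.0663] head 2.93 tilt [ 0.0026  0.0075 -1.    ] q7 -0.113 f [-1.1  5.9 -0.8] gap 0.196 t 16.15
[-0.51, -0.04, 0.03] [0, 0, np.float64(0.23)]
total rotvec tool [ 0.17 -0.42  0.23] dtool cm [-0.51 -0.04  0.02]
```

View pics/ins9.png

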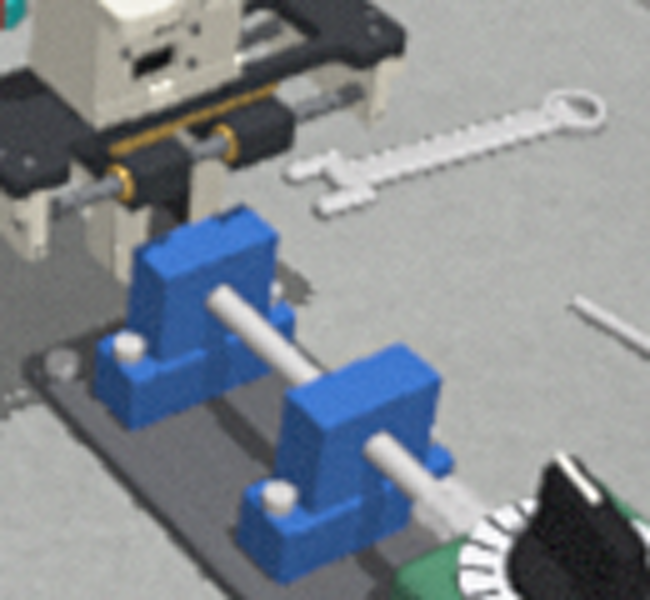

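View pics/w9.png

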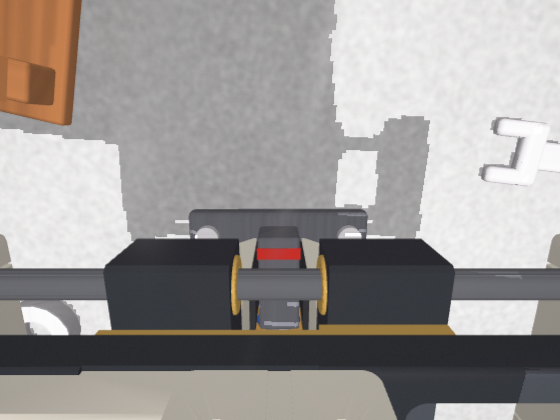

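Emit:
play_rows --increments '[{"fingers": 0, "dp": [-0.3, 0, 0], "angular": [0, 0, 0]}, {"fingers": 0, "dp": [-0.3, 0, 0], "angular": [0, 0, 0]}]'

```text
time: 16.5
tool_pos: [0.572, 0.0231, 0.0664]
orientation: [-0.004, 0.687, 0.727, 0.006]
ft_force: [-0.6, 7.1, -0.1]
finger_gap: 0.194
```

```bash
python3 plan.py 0.572 0.018 0.066 2.7 1
```

```text
now [0.572  0.0231 0.0664] head 3.19 tilt [ 0.0023  0.0133 -0.9999] q7 -0.101 f [-0.6  7.1 -0.1] gap 0.194 t 16.5
[-0.5, -0.03, 0.04] [0, 0, np.float64(0.49)]
total rotvec tool [ 0.17 -0.75  0.49] dtool cm [-0.5  -0.03  0.03]
```

The reaction force is 7 N with no further travel at TCP y=0.023, so it's on a hard stop. I'm releasing and lifting straight up.

Emit:
play_rows --increments '[{"fingers": 0.6, "dp": [0, 0, 0], "angular": [0, 0, 0]}, {"fingers": 0.6, "dp": [0, 0, 0], "angular": [0, 0, 0]}, {"fingers": 0.6, "dp": [0, 0, 0], "angular": [0, 0, 0]}]'

```text
time: 16.88
tool_pos: [0.5728, 0.0216, 0.0669]
orientation: [-0.003, 0.687, 0.726, 0.005]
ft_force: [0.0, 0.2, -0.3]
finger_gap: 0.471
```

Emit:
play_rows --increments '[{"fingers": 0.6, "dp": [0, 0, -2], "angular": [0.2, -0.7, 0.5]}, {"fingers": 0.6, "dp": [0, 0, -4], "angular": [0, 0, 0]}, {"fingers": 0.6, "dp": [0, 0, -5], "angular": [0, 0, 0]}, {"fingers": 0.6, "dp": [0, 0, -5], "angular": [0, 0, 0]}, {"fingers": 0.6, "dp": [0, 0, 0], "angular": [0, 0, 0]}]'

```text
time: 17.5
tool_pos: [0.5727, 0.0183, 0.2313]
orientation: [0.001, 0.692, 0.722, -0.002]
ft_force: [0.0, -0.6, 0.2]
finger_gap: 0.599
```

```bash
python3 - <<'E'
from h import *
o=arm.get_obs();W=arm.read_camera("wrist");S=arm.read_camera("side")
R,t=ext("wrist",W,o);np.savez("w10.npz",K=W["intrinsics"],R=R,t=t,f=W["frame"])
g=lambda n,s,k:cv2.resize(n["frame"][s][:,:,::-1],None,fx=k,fy=k,interpolation=2)
cv2.imwrite("pics/w10.png",W["frame"][:,:,::-1]);cv2.imwrite("pics/s10.png",g(S,np.s_[160:280,310:440],5))
for n in ("shaft_head","bearing_in"): print([(d["confidence"],d["point"],at_z(W["intrinsics"],R,t,d["point"],.066).round(4)) for d in arm.spot_point(n,"wrist")])
E
python3 plan.py 0.58 -0.1 0.3 0 1
```

```text
[(0.64, [279.0, 192.5], array([0.572, 0.021, 0.066]))]
[(0.57, [280.7, 213.0], array([0.5744, 0.0012, 0.066 ]))]
now [0.5685 0.0183 0.2251] head 2.48 tilt [-0.0118 -0.0043 -0.9999] q7 -0.089 f [-1.3 -0.3  0.1] gap 0.6 t 17.7
[-11.87, 0.64, -7.49] [0, 0, np.float64(2.48)]
total rotvec tool [-0.68  0.23  2.48] dtool cm [-11.89   0.55  -7.45]
```

View pics/w10.png

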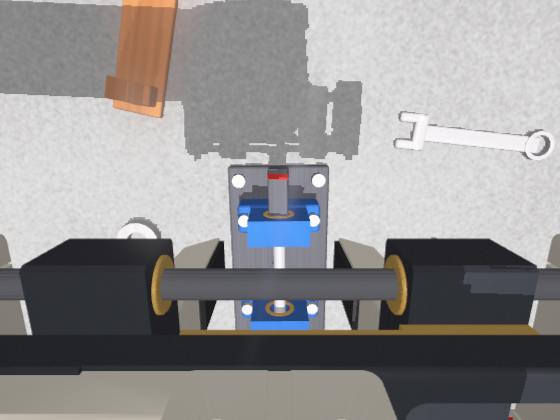

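View pics/s10.png

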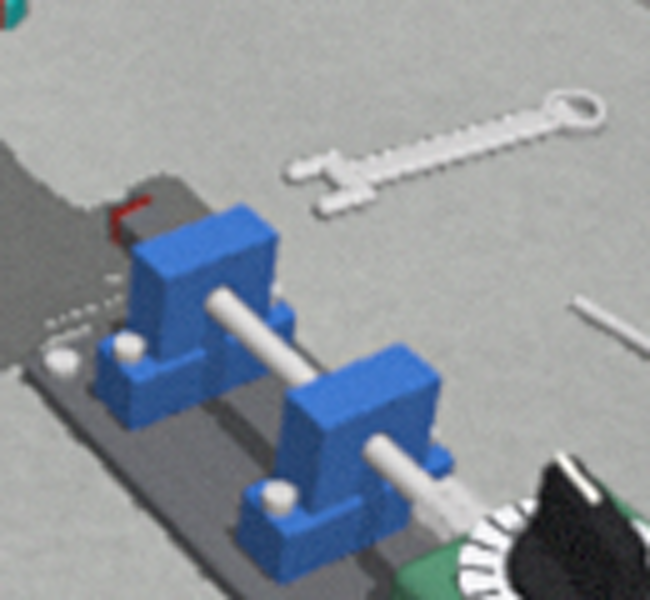

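```bash
python3 - <<'E'
from h import *
w=np.load("w10.npz");f=w["f"]
cv2.imwrite("pics/w10c.png",cv2.resize(f[160:255,225:335][:,:,::-1],None,fx=6,fy=6,interpolation=2))
c=(w["K"],w["R"],w["t"])
print("face at ring top z=.0735 y=0:",[proj(*c,(.574,y,.075)).round(1) for y in (0.003,0,-.003)])
E
```

```text
face at ring top z=.0735 y=0: [array([280.4, 213.8]), array([280.2, 216.9]), array([280.1, 220. ])]
```

View pics/w10c.png

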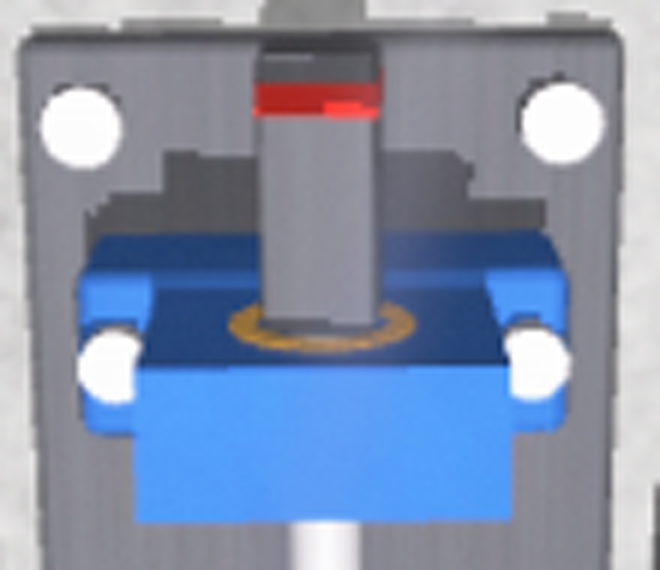

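```bash
python3 - <<'E'
from h import *
w=np.load("w10.npz");c=(w["K"],w["R"],w["t"])
P=lambda y,z,x=.574:(proj(*c,(x,y,z))-[225,160])*6
for y in (0.002,0,-.002,-.004,-.006):
    print("face y",y,"topedge",P(y,.089).round(0),"ringtop .080",P(y,.080).round(0)[1],"mouth .0765",P(y,.0765)[1].round(0),"head .075/.0735",P(y,.075)[1].round(0),P(y,.0735)[1].round(0),"gap1mm head .0735",P(y+.001,.0735)[1].round(0),"back head",P(y+.044,.0745)[1].round(0), "block back top", P(y-.024,.089)[1].round(0))
E
```

```text
face y 0.002 topedge [332. 355.] ringtop .080 338.0 mouth .0765 332.0 head .075/.0735 329.0 326.0 gap1mm head .0735 320.0 back head 43.0 block back top 509.0
face y 0 topedge [332. 368.] ringtop .080 351.0 mouth .0765 344.0 head .075/.0735 341.0 339.0 gap1mm head .0735 332.0 back head 56.0 block back top 521.0
face y -0.002 topedge [331. 381.] ringtop .080 363.0 mouth .0765 357.0 head .075/.0735 354.0 351.0 gap1mm head .0735 345.0 back head 69.0 block back top 534.0
face y -0.004 topedge [330. 394.] ringtop .080 376.0 mouth .0765 369.0 head .075/.0735 366.0 363.0 gap1mm head .0735 357.0 back head 83.0 block back top 546.0
face y -0.006 topedge [330. 407.] ringtop .080 388.0 mouth .0765 382.0 head .075/.0735 379.0 376.0 gap1mm head .0735 370.0 back head 96.0 block back top 558.0
```

```bash
python3 - <<'E'
from h import *
w=np.load("w10.npz");f=w["f"]
for v in range(164,224): print(v,(v-160)*6+3,[tuple(int(a) for a in f[v,u]) for u in (272,279,285)])
E
```

```text
164 27 [(140, 140, 140), (142, 142, 141), (147, 146, 147)]
165 33 [(91, 92, 95), (95, 94, 98), (87, 87, 90)]
166 39 [(69, 68, 71), (68, 68, 73), (73, 73, 78)]
167 45 [(63, 62, 67), (63, 63, 67), (73, 72, 77)]
168 51 [(63, 63, 66), (63, 63, 68), (72, 73, 78)]
169 57 [(113, 112, 119), (85, 86, 91), (91, 91, 97)]
170 63 [(93, 92, 98), (89, 90, 94), (96, 95, 102)]
171 69 [(88, 88, 94), (90, 88, 95), (96, 97, 103)]
172 75 [(86, 86, 93), (90, 88, 94), (96, 96, 102)]
173 81 [(106, 77, 81), (109, 80, 84), (114, 89, 95)]
174 87 [(165, 48, 45), (168, 52, 50), (166, 64, 66)]
175 93 [(174, 39, 35), (176, 43, 41), (176, 61, 63)]
176 99 [(174, 39, 34), (177, 46, 44), (176, 63, 64)]
177 105 [(172, 39, 34), (241, 58, 53), (202, 66, 67)]
178 111 [(174, 40, 34), (245, 61, 55), (247, 77, 76)]
179 117 [(175, 112, 116), (200, 117, 122), (225, 109, 111)]
180 123 [(148, 139, 147), (153, 140, 150), (164, 145, 155)]
181 129 [(141, 141, 151), (146, 143, 154), (150, 150, 161)]
182 135 [(142, 141, 151), (146, 144, 155), (149, 150, 160)]
183 141 [(141, 140, 149), (145, 142, 153), (149, 149, 160)]
184 147 [(141, 
[... 1651 characters left out ...]
5, 146, 163)]
212 315 [(140, 140, 150), (143, 144, 159), (146, 147, 164)]
213 321 [(98, 98, 107), (106, 108, 123), (145, 147, 165)]
214 327 [(88, 88, 97), (96, 98, 113), (109, 111, 129)]
215 333 [(79, 83, 98), (104, 106, 120), (114, 106, 113)]
216 339 [(142, 110, 74), (156, 141, 131), (145, 119, 105)]
217 345 [(183, 137, 77), (172, 137, 105), (188, 146, 109)]
218 351 [(107, 101, 111), (137, 122, 117), (105, 104, 135)]
219 357 [(52, 77, 124), (80, 93, 135), (70, 89, 137)]
220 363 [(48, 75, 128), (66, 87, 137), (71, 91, 139)]
221 369 [(74, 131, 227), (84, 134, 225), (87, 135, 225)]
222 375 [(87, 158, 249), (93, 157, 246), (93, 157, 246)]
223 381 [(89, 161, 250), (94, 160, 248), (95, 160, 248)]
```

The head covers the bearing ring and its edges match a flush fit within about 0.5 mm, and the shaft shows through both blocks. It's home. Next is the dial, starting with a hover over it.

```bash
python3 plan.py 0.5835 -0.222 0.27 -6 5
```

```text
now [0.5685 0.0183 0.2251] head 2.48 tilt [-0.0118 -0.0043 -0.9999] q7 -0.089 f [-1.3 -0.3  0.1] gap 0.6 t 17.7
[-4.81, 0.09, -0.9] [0, 0, np.float64(1.7)]
[-4.81, 0.23, -0.9] [0, 0, np.float64(1.7)]
[-4.8, 0.38, -0.9] [0, 0, np.float64(1.7)]
[-4.79, 0.52, -0.9] [0, 0, np.float64(1.7)]
[-4.77, 0.66, -0.9] [0, 0, np.float64(1.7)]
total rotvec tool [-0.67  0.27  8.48] dtool cm [-24.09   0.41  -4.4 ]
```

Emit:
play_rows --increments '[{"fingers": 0.6, "dp": [-4.6, 0.1, -1.4], "angular": [-0.6, 0.3, 1.7]}, {"fingers": 0.6, "dp": [-4.8, 0.2, -1.2], "angular": [0, 0, 1.7]}, {"fingers": 0.6, "dp": [-4.8, 0.4, -0.9], "angular": [0, 0, 1.7]}, {"fingers": 0.6, "dp": [-4.8, 0.5, -0.5], "angular": [0, 0, 1.7]}, {"fingers": 0.6, "dp": [-3.5, 0.4, -0.2], "angular": [0, 0, 1.2]}]'

```text
time: 18.32
tool_pos: [0.5782, -0.2079, 0.2574]
orientation: [-0.008, 0.739, 0.674, -0.005]
ft_force: [0.7, 0.9, 0.0]
finger_gap: 0.599
```

Emit:
play_rows --increments '[{"fingers": 0.6, "dp": [0, 0, 0], "angular": [0, 0, 0]}, {"fingers": 0.6, "dp": [0, 0, 0], "angular": [0, 0, 0]}]'

```text
time: 18.58
tool_pos: [0.5758, -0.2111, 0.2535]
orientation: [-0.01, 0.741, 0.672, -0.007]
ft_force: [0.3, 0.5, -1.3]
finger_gap: 0.603
```

```bash
python3 - <<'E'
from h import *
o=arm.get_obs();W=arm.read_camera("wrist")
R,t=ext("wrist",W,o);np.savez("w11.npz",K=W["intrinsics"],R=R,t=t,f=W["frame"])
cv2.imwrite("pics/w11.png",W["frame"][:,:,::-1])
print([(d["confidence"],d["point"],at_z(W["intrinsics"],R,t,d["point"],.115).round(4)) for d in arm.spot_point("dial_grip","wrist")])
print([(d["confidence"],d["box"]) for d in arm.outline_of("dial_grip","wrist")])
E
python3 plan.py 0.5835 -0.222 0.27 -6 1
```

```text
[(0.81, [292.8, 217.8], array([ 0.5824, -0.2247,  0.115 ]))]
[(0.82, [264.6, 186.0, 321.0, 250.8])]
now [ 0.5763 -0.2107  0.2544] head -5.49 tilt [-0.0228  0.0055 -0.9997] q7 0.202 f [ 0.6 -0.3  0.5] gap 0.598 t 18.73
[-1.06, 0.83, -1.56] [0, 0, np.float64(0.51)]
total rotvec tool [-1.33 -0.18  0.51] dtool cm [-1.05  0.79 -1.58]
```

View pics/w11.png

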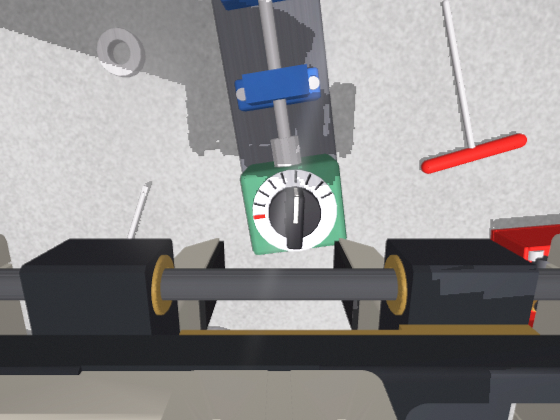

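```bash
cat > dialview.py <<'E'
from h import *
import sys
w=np.load(sys.argv[1]);K,R,t=w["K"],w["R"],w["t"];f=w["f"]
cx,cy=float(sys.argv[2]),float(sys.argv[3]); yaw=float(sys.argv[4])
# rectified top-down view (x up, y left rotated into stand frame) at disc plane and at bar-top plane
a=np.radians(yaw);lat=np.array([np.cos(a),np.sin(a),0]);ay=np.array([-np.sin(a),np.cos(a),0])
out=[]
for z in (.088,.127):
    N=300;s=.05
    src=[];dst=[]
    for (u,v) in ((0,0),(N,0),(N,N),(0,N)):
        X=np.array([cx,cy,z])+lat*((N/2-v)/(N/2)*s)+ay*((N/2-u)/(N/2)*s)
        src.append(proj(K,R,t,X));dst.append((u,v))
    H=cv2.getPerspectiveTransform(np.float32(src),np.float32(dst))
    im=cv2.warpPerspective(f,H,(N,N),flags=cv2.INTER_CUBIC)[:,:,::-1].copy()
    cv2.circle(im,(150,150),3,(0,255,0),1)
    for k in range(9):
        th=np.radians(20*k); p=(int(150-150*np.sin(th)*.95),int(150+150*np.cos(th)*.95)) # 0: -x (down), cw seen from above -> to left
        q=(int(150-150*np.sin(th)*.84),int(150+150*np.cos(th)*.84)); cv2.line(im,p,q,(255,0,255),1)
    out.append(im)
cv2.imwrite(sys.argv[5],cv2.resize(np.hstack(out),None,fx=1.3,fy=1.3))
E
python3 dialview.py w11.npz .5824 -.2247 2.6 pics/d11.png
```

```text
(no output)
```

View pics/d11.png

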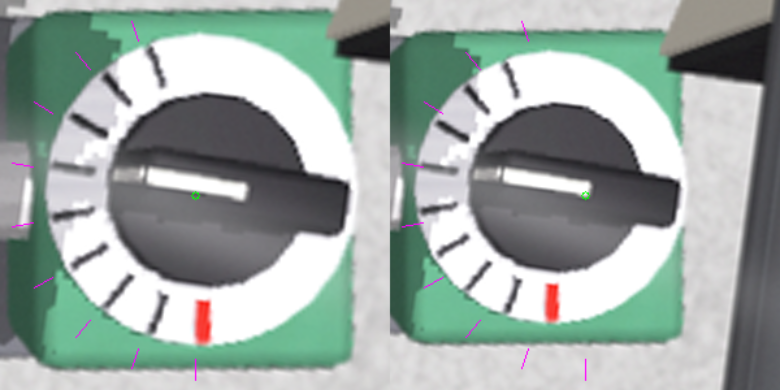

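The wrist view shows the dial with the red stop mark at (258,216) and the pointer at (297,190), on the fifth mark or about 100°. The bar axis sits at roughly (0.584, −0.2255).

```bash
python3 plan.py 0.584 -0.2255 0.16 -7.4 4
```

```text
now [ 0.5763 -0.2107  0.2544] head -5.49 tilt [-0.0228  0.0055 -0.9997] q7 0.202 f [ 0.6 -0.3  0.5] gap 0.598 t 18.73
[-0.35, 0.23, 2.36] [0, 0, np.float64(0.48)]
[-0.35, 0.23, 2.36] [0, 0, np.float64(0.48)]
[-0.35, 0.23, 2.36] [0, 0, np.float64(0.48)]
[-0.34, 0.24, 2.36] [0, 0, np.float64(0.48)]
total rotvec tool [-1.34 -0.17  1.91] dtool cm [-1.43  1.13  9.41]
```

Emit:
play_rows --increments '[{"fingers": 0.6, "dp": [-0.4, 0.3, 1.5], "angular": [-0.8, -0.1, 0.8]}, {"fingers": 0.6, "dp": [-0.4, 0.3, 2.4], "angular": [-0.2, 0, 0.5]}, {"fingers": 0.6, "dp": [-0.3, 0.2, 2.4], "angular": [0, 0, 0.2]}, {"fingers": 0.6, "dp": [0, 0, 1.6], "angular": [0, 0, 0]}, {"fingers": 0.6, "dp": [0, 0, 0], "angular": [0, 0, 0]}]'

```text
time: 19.35
tool_pos: [0.5848, -0.215, 0.1741]
orientation: [-0.002, 0.746, 0.666, 0.0]
ft_force: [0.2, 0.3, 0.4]
finger_gap: 0.602
```

```bash
python3 plan.py 0.584 -0.2255 0.12 -7.4 2;python3 - <<'E'
from h import *
o=arm.get_obs();W=arm.read_camera("wrist")
R,t=ext("wrist",W,o);np.savez("w12.npz",K=W["intrinsics"],R=R,t=t,f=W["frame"])
cv2.imwrite("pics/w12.png",W["frame"][:,:,::-1])
E
```

```text
now [ 0.5848 -0.215   0.1741] head -6.42 tilt [-0.0026  0.0039 -1.    ] q7 0.192 f [0.2 0.3 0.4] gap 0.602 t 19.35
[-0.52, 0.02, 2.71] [0, 0, np.float64(0.49)]
[-0.52, 0.02, 2.71] [0, 0, np.float64(0.49)]
total rotvec tool [-0.17 -0.2   0.98] dtool cm [-1.07  0.05  5.41]
```

View pics/w12.png

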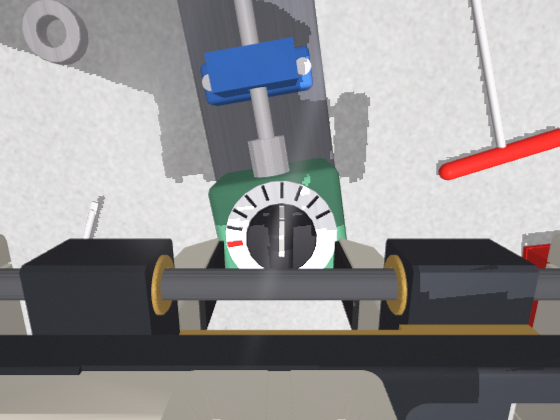

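Emit:
play_rows --increments '[{"fingers": 0.6, "dp": [-0.5, 0, 2.2], "angular": [-0.1, -0.1, 0.6]}, {"fingers": 0.6, "dp": [-0.3, 0, 1.8], "angular": [0, 0, 0]}, {"fingers": 0.6, "dp": [0, 0, 0], "angular": [0, 0, 0]}, {"fingers": 0.6, "dp": [0, 0, 0], "angular": [0, 0, 0]}]'

```text
time: 19.9
tool_pos: [0.5878, -0.223, 0.1382]
orientation: [0.002, 0.748, 0.663, 0.003]
ft_force: [0.3, 0.2, 0.0]
finger_gap: 0.597
```

```bash
python3 plan.py 0.584 -0.2255 0.118 -7.4 2
```

```text
now [ 0.5878 -0.223   0.1382] head -6.92 tilt [ 0.0072 -0.     -1.    ] q7 0.194 f [0.3 0.2 0. ] gap 0.597 t 19.9
[-0.15, -0.17, 1.01] [0, 0, np.float64(0.24)]
[-0.15, -0.17, 1.01] [0, 0, np.float64(0.24)]
total rotvec tool [ 0.41 -0.05  0.48] dtool cm [-0.3  -0.36  2.01]
```

Emit:
play_rows --increments '[{"fingers": 0.6, "dp": [-0.2, -0.25, 1.0], "angular": [0.3, 0, 0.2]}, {"fingers": 0.6, "dp": [0, 0, 0.7], "angular": [0, 0, 0]}, {"fingers": 0.6, "dp": [0, 0, 0], "angular": [0, 0, 0]}, {"fingers": 0.6, "dp": [0, 0, 0], "angular": [0, 0, 0]}]'

```text
time: 20.4
tool_pos: [0.5858, -0.2248, 0.1213]
orientation: [0.001, 0.75, 0.662, 0.001]
ft_force: [-1.0, -0.9, -0.5]
finger_gap: 0.599
```

```bash
python3 plan.py 0.584 -0.2255 0.118 -7.4 2
```

```text
now [ 0.5858 -0.2248  0.1213] head -7.12 tilt [ 3.5e-03  1.0e-04 -1.0e+00] q7 0.193 f [-1.  -0.9 -0.5] gap 0.599 t 20.4
[-0.04, -0.08, 0.17] [0, 0, np.float64(0.14)]
[-0.04, -0.08, 0.17] [0, 0, np.float64(0.14)]
total rotvec tool [ 0.2  -0.03  0.28] dtool cm [-0.09 -0.17  0.33]
```

Emit:
play_rows --increments '[{"fingers": 0.6, "dp": [0, -0.1, 0.1], "angular": [0, 0, 0.2]}, {"fingers": 0, "dp": [0, 0, 0], "angular": [0, 0, 0]}, {"fingers": 0, "dp": [0, 0, 0], "angular": [0, 0, 0]}, {"fingers": 0, "dp": [0, 0, 0], "angular": [0, 0, 0]}, {"fingers": 0, "dp": [0, 0, 0], "angular": [0, 0, 0]}]'

```text
time: 21.02
tool_pos: [0.5851, -0.2248, 0.1208]
orientation: [0.002, 0.751, 0.66, 0.002]
ft_force: [0.6, -1.2, 0.8]
finger_gap: 0.222
```

Emit:
play_rows --increments '[{"fingers": 0, "dp": [0, 0, 0], "angular": [0, 0, 0]}, {"fingers": 0, "dp": [0, 0, 0], "angular": [0, 0, 0]}]'

```text
time: 21.28
tool_pos: [0.5851, -0.2248, 0.1208]
orientation: [0.001, 0.751, 0.661, 0.002]
ft_force: [0.3, -0.5, -0.4]
finger_gap: 0.152
```

```bash
python3 plan.py 0.584 -0.2255 0.118 92.6 2
```

```text
now [ 0.5851 -0.2248  0.1208] head -7.32 tilt [ 4.3e-03 -2.0e-04 -1.0e+00] q7 0.19 f [ 0.3 -0.5 -0.4] gap 0.152 t 21.27
[-0.04, -0.05, 0.14] [0, 0, np.float64(-49.96)]
[0.01, -0.06, 0.14] [0, 0, np.float64(-49.96)]
total rotvec tool [  0.2    0.2  -99.92] dtool cm [-0.09 -0.1   0.28]
```

Gap is 14.0 mm, so the dial bar is gripped. Turning anticlockwise now.

Emit:
play_rows --increments '[{"fingers": 0, "dp": [0, 0, 0], "angular": [0, 0, -5]}, {"fingers": 0, "dp": [0, 0, 0], "angular": [0, 0, -6]}, {"fingers": 0, "dp": [0, 0, 0], "angular": [0, 0, -6]}, {"fingers": 0, "dp": [0, 0, 0], "angular": [0, 0, -6]}]'

```text
time: 21.78
tool_pos: [0.5847, -0.2255, 0.1207]
orientation: [0.001, 0.603, 0.797, 0.002]
ft_force: [0.9, 0.8, 0.2]
finger_gap: 0.193
```

```bash
python3 plan.py 0.5851 -0.2248 0.1205 92.7 1; python3 -c "
from rig import arm; print(arm.get_obs()['torque'])"
```

```text
now [ 0.5847 -0.2255  0.1207] head 15.77 tilt [ 0.0045  0.0012 -1.    ] q7 0.543 f [0.9 0.8 0.2] gap 0.193 t 21.77
[0.06, 0.05, 0.02] [0, 0, np.float64(-76.93)]
total rotvec tool [  0.22   0.18 -76.93] dtool cm [0.06 0.05 0.02]
[-0.11363285  0.03140632 -1.30951526]
```

```bash
python3 - <<'E'
from h import *
o=arm.get_obs();W=arm.read_camera("wrist");T=arm.read_camera("top")
cv2.imwrite("pics/w13.png",W["frame"][150:360,150:420,::-1]);g=T["frame"][120:190,370:450][:,:,::-1];S=arm.read_camera("side")
cv2.imwrite("pics/t13.png",np.hstack([cv2.resize(g,None,fx=5,fy=5,interpolation=2),cv2.resize(S["frame"][220:290,380:460][:,:,::-1],None,fx=5,fy=5,interpolation=2)]))
print(arm.get_obs()['torque'],arm.get_obs()['ft_force'],arm.get_obs()['finger_gap'])
E
```

```text
[-0.01755399  0.0201781  -0.9863889 ] [ 0.47526506  0.36012578 -0.54468166] 0.18923302010453386
```

View pics/w13.png

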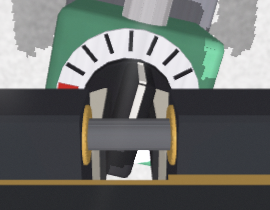

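View pics/t13.png

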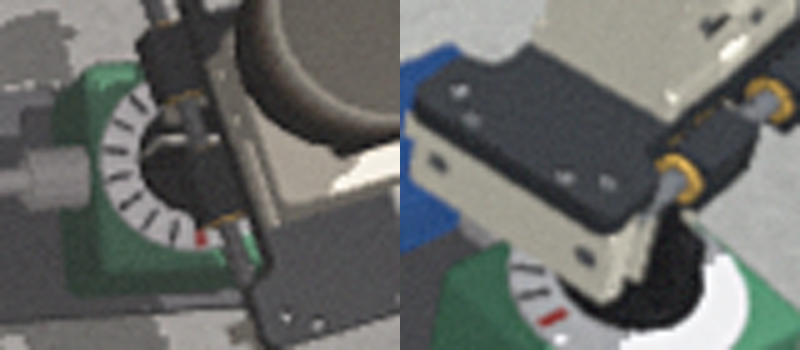

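Emit:
play_rows --increments '[{"fingers": 0, "dp": [0, 0, 0], "angular": [0, 0, -4]}, {"fingers": 0, "dp": [0, 0, 0], "angular": [0, 0, -4]}]'

```text
time: 22.18
tool_pos: [0.5843, -0.2253, 0.1206]
orientation: [0.001, 0.548, 0.836, 0.001]
ft_force: [0.1, 0.6, -1.3]
finger_gap: 0.166
```

```bash
cat > dl.py <<'E'
from h import *
from plan import heading
import sys
o=arm.get_obs();W=arm.read_camera("wrist");T=arm.read_camera("top")
R,p=T_tool(o)
cv2.imwrite(f"pics/dl{sys.argv[1]}.png",np.hstack([cv2.resize(W["frame"][150:360,150:420,::-1],(405,315)),cv2.resize(T["frame"][115:195,365:455][:,:,::-1],(354,315),interpolation=2)]))
print(p.round(4),"head",heading(R).round(2),"dial if aligned",(92.7-heading(R)).round(1),"tau",o["torque"].round(2) if hasattr(o["torque"],'round') else np.round(o["torque"],2),"F",np.round(o["ft_force"],1),"gap mm",round(o["finger_gap"]*92,1),"q7",round(o["joint_pos"][6],2),"t",o["time"])
E
python3 dl.py 1
```

```text
[ 0.5843 -0.2253  0.1206] head 23.48 dial if aligned 69.2 tau [-0.07 -0.   -0.81] F [ 0.1  0.6 -1.3] gap mm 15.2 q7 0.66 t 22.175
```

View pics/dl1.png

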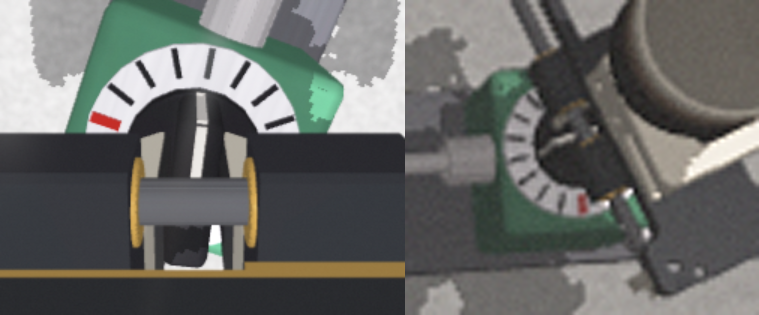

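It has clicked over to mark 4, so it is following. I'll continue to the stop.

Emit:
play_rows --increments '[{"fingers": 0, "dp": [0, 0, 0], "angular": [0, 0, -6]}, {"fingers": 0, "dp": [0, 0, 0], "angular": [0, 0, -6]}, {"fingers": 0, "dp": [0, 0, 0], "angular": [0, 0, -6]}, {"fingers": 0, "dp": [0, 0, 0], "angular": [0, 0, -6]}, {"fingers": 0, "dp": [0, 0, 0], "angular": [0, 0, -6]}]'

```text
time: 22.9
tool_pos: [0.5845, -0.2268, 0.1205]
orientation: [0.002, 0.316, 0.949, 0.001]
ft_force: [1.6, -0.3, -3.2]
finger_gap: 0.19
```

```bash
python3 dl.py 2
```

```text
[ 0.5845 -0.2268  0.1205] head 53.14 dial if aligned 39.6 tau [-0.05 -0.22 -1.15] F [ 1.6 -0.3 -3.2] gap mm 17.5 q7 1.11 t 22.9
```

View pics/dl2.png

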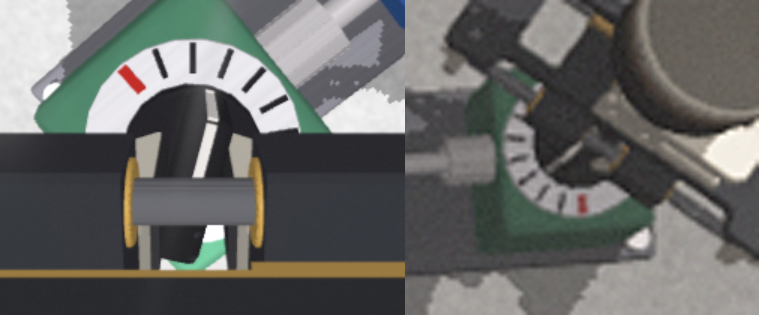

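Emit:
play_rows --increments '[{"fingers": 0, "dp": [0, 0, 0], "angular": [0, 0, -6]}, {"fingers": 0, "dp": [0, 0, 0], "angular": [0, 0, -6]}, {"fingers": 0, "dp": [0, 0, 0], "angular": [0, 0, -6]}, {"fingers": 0, "dp": [0, 0, 0], "angular": [0, 0, -6]}, {"fingers": 0, "dp": [0, 0, 0], "angular": [0, 0, -6]}]'

```text
time: 23.62
tool_pos: [0.585, -0.2272, 0.1204]
orientation: [0.002, 0.066, 0.998, 0.0]
ft_force: [-1.2, 1.7, -0.6]
finger_gap: 0.212
```

```bash
python3 dl.py 3
```

```text
[ 0.585  -0.2272  0.1204] head 82.45 dial if aligned 10.3 tau [ 0.47  0.44 -1.4 ] F [-1.2  1.7 -0.6] gap mm 19.5 q7 1.55 t 23.625
```

View pics/dl3.png

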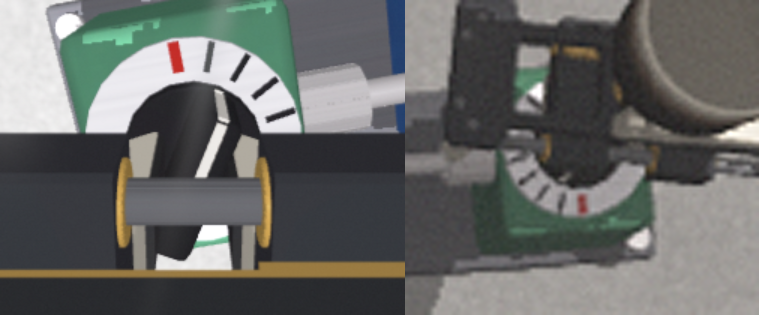

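Emit:
play_rows --increments '[{"fingers": 0, "dp": [0, 0, 0], "angular": [0, 0, -5]}, {"fingers": 0, "dp": [0, 0, 0], "angular": [0, 0, -4]}]'

```text
time: 23.98
tool_pos: [0.5842, -0.2268, 0.1203]
orientation: [0.002, -0.007, 1.0, 0.001]
ft_force: [-0.7, 1.2, -1.4]
finger_gap: 0.238
```

```bash
python3 dl.py 4
```

```text
[ 0.5842 -0.2268  0.1203] head 90.78 dial if aligned 1.9 tau [ 0.07  0.03 -1.95] F [-0.7  1.2 -1.4] gap mm 21.9 q7 1.68 t 23.975
```

View pics/dl4.png

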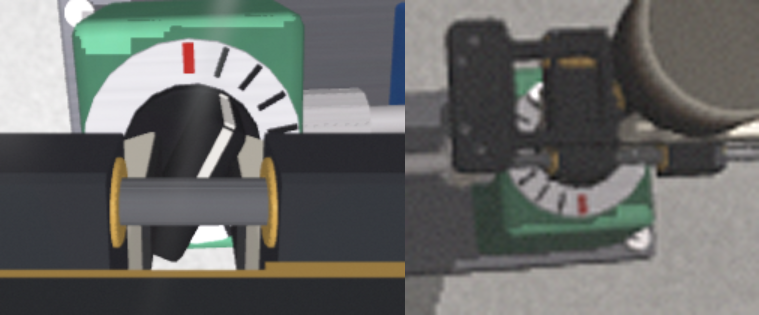

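The bar is slipping in the jaws. I'll open, see where the dial settles, and regrip in line with it.

Emit:
play_rows --increments '[{"fingers": 0.6, "dp": [0, 0, 0], "angular": [0, 0, 0]}, {"fingers": 0.6, "dp": [0, 0, 0], "angular": [0, 0, 0]}, {"fingers": 0.6, "dp": [0, 0, 0], "angular": [0, 0, 0]}, {"fingers": 0.6, "dp": [0, 0, 0], "angular": [0, 0, 0]}]'

```text
time: 24.58
tool_pos: [0.5846, -0.2268, 0.1204]
orientation: [0.002, -0.007, 1.0, -0.0]
ft_force: [-0.8, -0.1, 0.3]
finger_gap: 0.582
```

```bash
python3 dl.py 5
```

```text
[ 0.5846 -0.2268  0.1204] head 90.79 dial if aligned 1.9 tau [0.03 0.05 0.02] F [-0.8 -0.1  0.3] gap mm 53.5 q7 1.68 t 24.575
```

View pics/dl5.png

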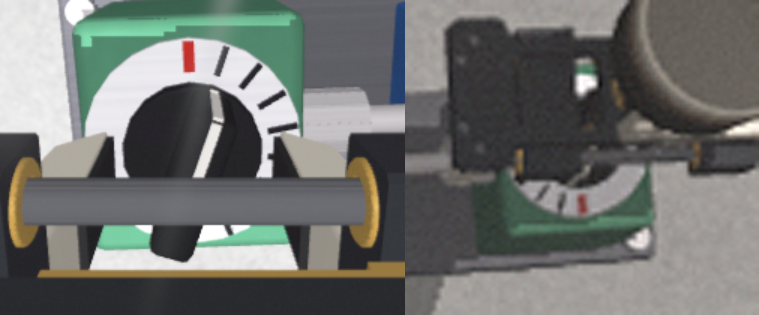

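The dial settled on click 1, one short of the red stop. I'll regrip aligned at 20°.

Emit:
play_rows --increments '[{"fingers": 0.6, "dp": [0, 0, 0], "angular": [0, 0, 8]}, {"fingers": 0.6, "dp": [0, 0, 0], "angular": [0, 0, 8]}, {"fingers": 0.6, "dp": [0, 0, 0], "angular": [0, 0, 1]}, {"fingers": 0.6, "dp": [0, 0, 0], "angular": [0, 0, 0]}]'

```text
time: 25.18
tool_pos: [0.5846, -0.2268, 0.1204]
orientation: [0.002, 0.144, 0.99, -0.0]
ft_force: [0.8, 0.2, -1.0]
finger_gap: 0.595
```

```bash
python3 dl.py 6;python3 plan.py 0.584 -0.2255 0.118 72.7 1
```

```text
[ 0.5846 -0.2268  0.1204] head 73.48 dial if aligned 19.2 tau [ 0.01 -0.01 -0.07] F [ 0.8  0.2 -1. ] gap mm 54.7 q7 1.42 t 25.175
now [ 0.5845 -0.2269  0.1204] head 73.45 tilt [ 3.7e-03 -5.0e-04 -1.0e+00] q7 1.417 f [ 0.2 -0.   0.2] gap 0.601 t 25.27
[0.09, 0.12, 0.24] [0, 0, np.float64(0.75)]
total rotvec tool [0.03 0.21 0.75] dtool cm [0.09 0.12 0.24]
```

View pics/dl6.png

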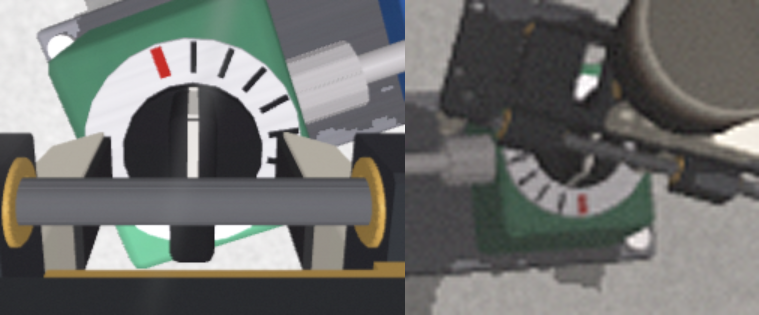

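Emit:
play_rows --increments '[{"fingers": 0.5, "dp": [0, 0, 0.15], "angular": [0, 0, 0.5]}, {"fingers": 0, "dp": [0, 0, 0], "angular": [0, 0, 0]}, {"fingers": 0, "dp": [0, 0, 0], "angular": [0, 0, 0]}, {"fingers": 0, "dp": [0, 0, 0], "angular": [0, 0, 0]}, {"fingers": 0, "dp": [0, 0, 0], "angular": [0, 0, 0]}]'

```text
time: 25.9
tool_pos: [0.5844, -0.2272, 0.1186]
orientation: [0.002, 0.148, 0.989, 0.0]
ft_force: [-0.5, -1.4, -0.4]
finger_gap: 0.15
```

Emit:
play_rows --increments '[{"fingers": 0, "dp": [0, 0, 0], "angular": [0, 0, 0]}, {"fingers": 0, "dp": [0, 0, 0], "angular": [0, 0, 0]}]'

```text
time: 26.15
tool_pos: [0.5844, -0.2272, 0.1186]
orientation: [0.002, 0.148, 0.989, 0.0]
ft_force: [0.1, -1.7, 0.2]
finger_gap: 0.152
```

Emit:
play_rows --increments '[{"fingers": 0, "dp": [0, 0, 0], "angular": [0, 0, -5]}, {"fingers": 0, "dp": [0, 0, 0], "angular": [0, 0, -5]}, {"fingers": 0, "dp": [0, 0, 0], "angular": [0, 0, -5]}, {"fingers": 0, "dp": [0, 0, 0], "angular": [0, 0, -5]}]'

```text
time: 26.65
tool_pos: [0.585, -0.2272, 0.1185]
orientation: [0.003, -0.027, 1.0, 0.001]
ft_force: [0.4, 1.2, -0.2]
finger_gap: 0.186
```

```bash
python3 dl.py 7
```

```text
[ 0.585  -0.2272  0.1185] head 93.09 dial if aligned -0.4 tau [ 0.06 -0.14 -1.23] F [ 0.4  1.2 -0.2] gap mm 17.1 q7 1.72 t 26.65
```

View pics/dl7.png

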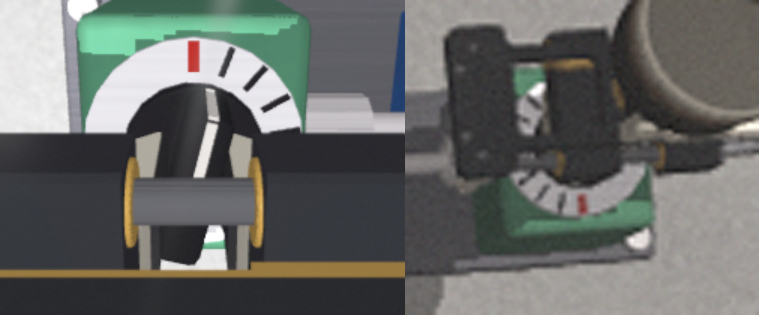

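Emit:
play_rows --increments '[{"fingers": 0, "dp": [0, 0, 0], "angular": [0, 0, -4]}, {"fingers": 0, "dp": [0, 0, 0], "angular": [0, 0, -3]}]'

```text
time: 27.0
tool_pos: [0.5856, -0.2273, 0.1185]
orientation: [0.003, -0.084, 0.996, 0.001]
ft_force: [3.7, 1.3, -3.3]
finger_gap: 0.202
```

```bash
python3 dl.py 8
```

```text
[ 0.5856 -0.2273  0.1185] head 99.65 dial if aligned -7.0 tau [-0.   -0.82 -1.37] F [ 3.7  1.3 -3.3] gap mm 18.6 q7 1.82 t 27.0
```

View pics/dl8.png

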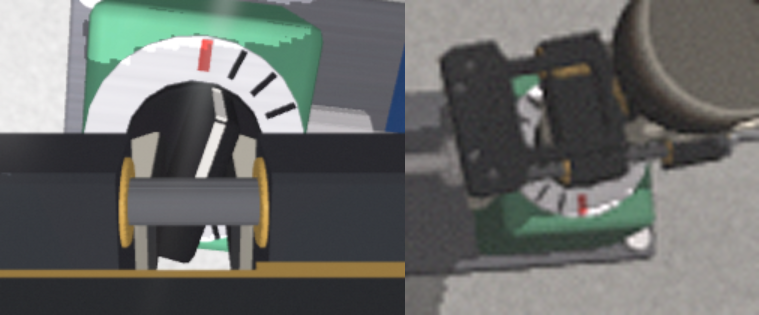

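Emit:
play_rows --increments '[{"fingers": 0, "dp": [0, 0, 0], "angular": [0, 0, -4]}, {"fingers": 0, "dp": [0, 0, 0], "angular": [0, 0, -4]}]'

```text
time: 27.35
tool_pos: [0.5864, -0.2272, 0.1185]
orientation: [0.004, -0.15, 0.989, 0.001]
ft_force: [7.4, 0.9, -6.7]
finger_gap: 0.229
```

```bash
python3 dl.py 9
```

```text
[ 0.5864 -0.2272  0.1185] head 107.3 dial if aligned -14.6 tau [-0.09 -1.63 -1.69] F [ 7.4  0.9 -6.7] gap mm 21.1 q7 1.93 t 27.35
```

View pics/dl9.png

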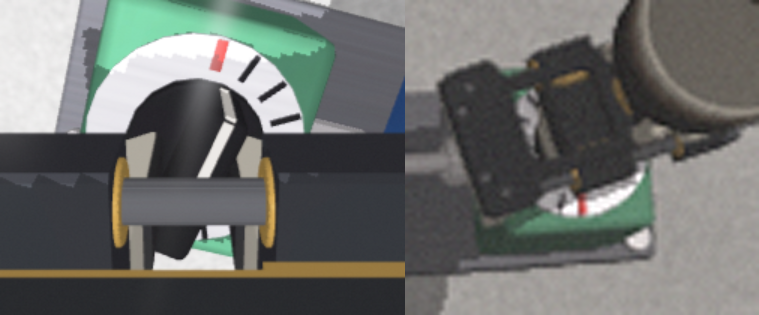

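Emit:
play_rows --increments '[{"fingers": 0.6, "dp": [0, 0, 0], "angular": [0, 0, 0]}, {"fingers": 0.6, "dp": [0, 0, 0], "angular": [0, 0, 0]}, {"fingers": 0.6, "dp": [0, 0, 0], "angular": [0, 0, 3]}, {"fingers": 0.6, "dp": [0, 0, 0], "angular": [0, 0, 6]}, {"fingers": 0.6, "dp": [0, 0, 0], "angular": [0, 0, 5]}]'

```text
time: 28.08
tool_pos: [0.5851, -0.2272, 0.1186]
orientation: [0.003, -0.026, 1.0, 0.0]
ft_force: [0.6, 0.3, -1.3]
finger_gap: 0.599
```

```bash
python3 dl.py 10
```

```text
[ 0.5851 -0.2272  0.1186] head 93.03 dial if aligned -0.3 tau [0.04 0.02 0.08] F [ 0.6  0.3 -1.3] gap mm 55.1 q7 1.71 t 28.075
```

View pics/dl10.png

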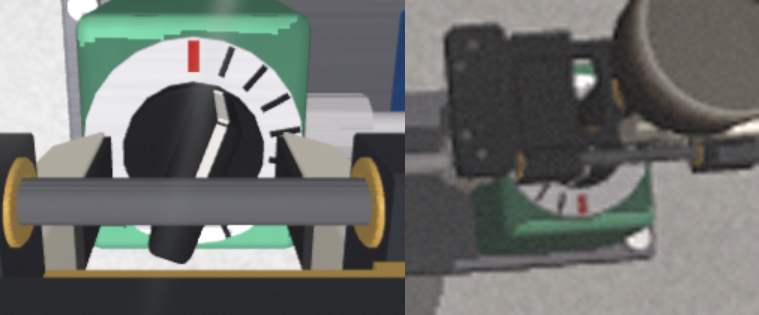

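After release the dial is back on mark 1, so it hadn't gone over the last click. The earlier clicks went over only when the jaws led by 30–38°. I'll regrip and lead further this time.

Emit:
play_rows --increments '[{"fingers": 0.3, "dp": [0, 0, 0], "angular": [0, 0, 7]}, {"fingers": 0, "dp": [0, 0, 0], "angular": [0, 0, 7]}, {"fingers": 0, "dp": [0, 0, 0], "angular": [0, 0, 5]}, {"fingers": 0, "dp": [0, 0, 0], "angular": [0, 0, 0]}, {"fingers": 0, "dp": [0, 0, 0], "angular": [0, 0, 0]}]'

```text
time: 28.8
tool_pos: [0.5846, -0.2272, 0.1191]
orientation: [0.002, 0.136, 0.991, -0.0]
ft_force: [-0.9, -1.7, -0.2]
finger_gap: 0.151
```

Emit:
play_rows --increments '[{"fingers": 0, "dp": [0, 0, 0], "angular": [0, 0, 0]}, {"fingers": 0, "dp": [0, 0, 0], "angular": [0, 0, -3]}]'

```text
time: 29.05
tool_pos: [0.5846, -0.2272, 0.1191]
orientation: [0.002, 0.108, 0.994, -0.0]
ft_force: [1.2, -0.6, 0.8]
finger_gap: 0.152
```

```bash
python3 dl.py 11
```

```text
[ 0.5846 -0.2272  0.1191] head 77.54 dial if aligned 15.2 tau [-0.14  0.06 -0.53] F [ 1.2 -0.6  0.8] gap mm 13.9 q7 1.48 t 29.05
```

Emit:
play_rows --increments '[{"fingers": 0, "dp": [0, 0, 0], "angular": [0, 0, -3]}, {"fingers": 0, "dp": [0, 0, 0], "angular": [0, 0, -3]}]'

```text
time: 29.4
tool_pos: [0.5847, -0.2272, 0.1191]
orientation: [0.002, 0.057, 0.998, 0.0]
ft_force: [1.2, 0.5, -0.6]
finger_gap: 0.159
```

```bash
python3 dl.py 12
```

```text
[ 0.5847 -0.2272  0.1191] head 83.41 dial if aligned 9.3 tau [-0.17 -0.08 -0.91] F [ 1.2  0.5 -0.6] gap mm 14.6 q7 1.57 t 29.4
```

View pics/dl12.png

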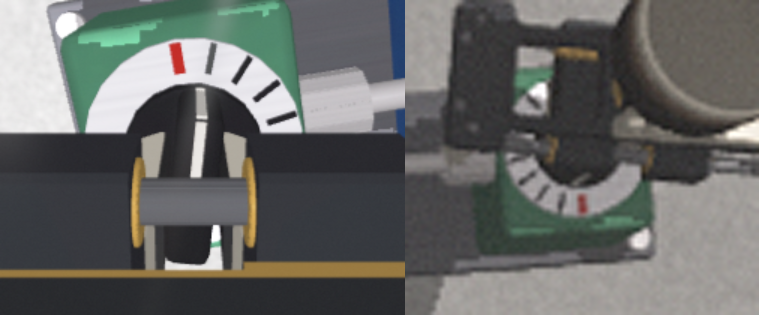

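Emit:
play_rows --increments '[{"fingers": 0, "dp": [0, 0, 0], "angular": [0, 0, -8]}, {"fingers": 0, "dp": [0, 0, 0], "angular": [0, 0, -8]}]'

```text
time: 29.75
tool_pos: [0.5847, -0.2272, 0.119]
orientation: [0.002, -0.082, 0.997, 0.0]
ft_force: [-0.5, 1.9, 1.2]
finger_gap: 0.204
```

Emit:
play_rows --increments '[{"fingers": 0, "dp": [0, 0, 0], "angular": [0, 0, -8]}]'

```text
time: 29.88
tool_pos: [0.5847, -0.2271, 0.1189]
orientation: [0.003, -0.151, 0.989, 0.001]
ft_force: [1.6, 1.5, -1.3]
finger_gap: 0.232
```

Emit:
play_rows --increments '[{"fingers": 0, "dp": [0, 0, 0], "angular": [0, 0, -6]}]'

```text
time: 30.0
tool_pos: [0.5842, -0.227, 0.1189]
orientation: [0.002, -0.202, 0.979, 0.001]
ft_force: [-0.5, 1.9, 1.5]
finger_gap: 0.246
```

```bash
python3 dl.py 13
```

```text
[ 0.5842 -0.227   0.1189] head 113.26 dial if aligned -20.6 tau [ 0.01  0.13 -2.25] F [-0.5  1.9  1.5] gap mm 22.6 q7 2.02 t 30.0
```

View pics/dl13.png

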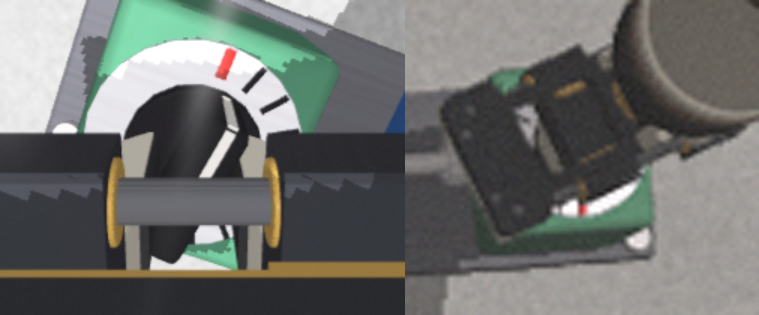

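Emit:
play_rows --increments '[{"fingers": 0, "dp": [0, 0, 0], "angular": [0, 0, -7]}]'

```text
time: 30.22
tool_pos: [0.5846, -0.2273, 0.1188]
orientation: [0.003, -0.259, 0.966, 0.001]
ft_force: [0.3, -0.7, 0.4]
finger_gap: 0.24
```

```bash
python3 dl.py 14
```

```text
[ 0.5846 -0.2273  0.1188] head 120.05 dial if aligned -27.4 tau [ 0.12  0.19 -1.85] F [ 0.3 -0.7  0.4] gap mm 22.1 q7 2.13 t 30.225
```

View pics/dl14.png

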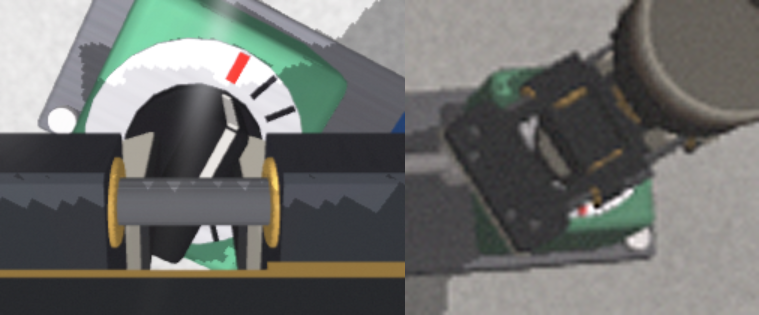

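The gap stopped growing while the jaws moved another 7°, so the dial followed over the click to the stop. I'll release and let it settle.

Emit:
play_rows --increments '[{"fingers": 0.6, "dp": [0, 0, 0], "angular": [0, 0, 0]}, {"fingers": 0.6, "dp": [0, 0, 0], "angular": [0, 0, 0]}, {"fingers": 0.6, "dp": [0, 0, 0], "angular": [0, 0, 4]}, {"fingers": 0.6, "dp": [0, 0, 0], "angular": [0, 0, 9]}, {"fingers": 0.6, "dp": [0, 0, 0], "angular": [0, 0, 9]}]'

```text
time: 30.95
tool_pos: [0.5849, -0.2262, 0.1187]
orientation: [0.003, -0.064, 0.998, 0.001]
ft_force: [-0.2, 0.7, -0.5]
finger_gap: 0.597
```

Emit:
play_rows --increments '[{"fingers": 0.6, "dp": [0, 0, 0], "angular": [0, 0, 4]}, {"fingers": 0.6, "dp": [0, 0, 0], "angular": [0, 0, 1]}]'

```text
time: 31.2
tool_pos: [0.5852, -0.2254, 0.1189]
orientation: [0.003, -0.02, 1.0, 0.0]
ft_force: [0.1, 0.6, -0.7]
finger_gap: 0.599
```

```bash
python3 dl.py 15
```

```text
[ 0.5852 -0.2254  0.1189] head 92.24 dial if aligned 0.5 tau [0.1  0.02 0.01] F [ 0.1  0.6 -0.7] gap mm 55.1 q7 1.7 t 31.2
```

View pics/dl15.png

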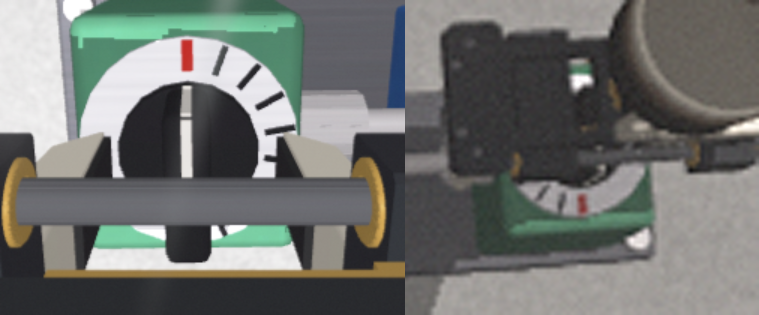

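The dial now sits on the red mark with the pointer directly in line. I'll let it rest, re-centre, regrip and turn clockwise one click at a time.

Emit:
play_rows --increments '[{"fingers": 0.6, "dp": [0, -0.1, 0], "angular": [0, 0, 0]}, {"fingers": 0.6, "dp": [0, 0, 0], "angular": [0, 0, 0]}, {"fingers": 0.6, "dp": [0, 0, 0], "angular": [0, 0, 0]}, {"fingers": 0.6, "dp": [0, 0, 0], "angular": [0, 0, 0]}, {"fingers": 0, "dp": [0, 0, 0], "angular": [0, 0, 0]}]'

```text
time: 31.92
tool_pos: [0.5852, -0.2267, 0.1188]
orientation: [0.003, -0.021, 1.0, 0.001]
ft_force: [1.2, -0.2, 0.0]
finger_gap: 0.532
```

Emit:
play_rows --increments '[{"fingers": 0, "dp": [0, 0, 0], "angular": [0, 0, 0]}, {"fingers": 0, "dp": [0, 0, 0], "angular": [0, 0, 0]}, {"fingers": 0, "dp": [0, 0, 0], "angular": [0, 0, 0]}, {"fingers": 0, "dp": [0, 0, 0], "angular": [0, 0, 0]}, {"fingers": 0, "dp": [0, 0, 0], "angular": [0, 0, 0]}]'

```text
time: 32.55
tool_pos: [0.5852, -0.2272, 0.1188]
orientation: [0.003, -0.021, 1.0, 0.0]
ft_force: [0.5, -0.4, -0.8]
finger_gap: 0.151
```

```bash
python3 dl.py 16
```

```text
[ 0.5852 -0.2272  0.1188] head 92.4 dial if aligned 0.3 tau [0.14 0.02 0.07] F [ 0.5 -0.4 -0.8] gap mm 13.9 q7 1.71 t 32.55
```

Emit:
play_rows --increments '[{"fingers": 0, "dp": [0, 0, 0], "angular": [0, 0, 7]}, {"fingers": 0, "dp": [0, 0, 0], "angular": [0, 0, 7]}, {"fingers": 0, "dp": [0, 0, 0], "angular": [0, 0, 7]}, {"fingers": 0, "dp": [0, 0, 0], "angular": [0, 0, 7]}]'

```text
time: 33.15
tool_pos: [0.5872, -0.2277, 0.1187]
orientation: [0.005, 0.223, 0.975, -0.0]
ft_force: [0.4, -2.7, -1.9]
finger_gap: 0.209
```

Emit:
play_rows --increments '[{"fingers": 0, "dp": [0, 0, 0], "angular": [0, 0, 6]}]'

```text
time: 33.28
tool_pos: [0.5872, -0.2278, 0.1187]
orientation: [0.005, 0.274, 0.962, -0.001]
ft_force: [1.3, -2.2, -0.8]
finger_gap: 0.235
```

```bash
python3 dl.py 17
```

```text
[ 0.5872 -0.2278  0.1187] head 58.25 dial if aligned 34.5 tau [-0.31  0.09  1.72] F [ 1.3 -2.2 -0.8] gap mm 21.6 q7 1.18 t 33.275
```

View pics/dl17.png

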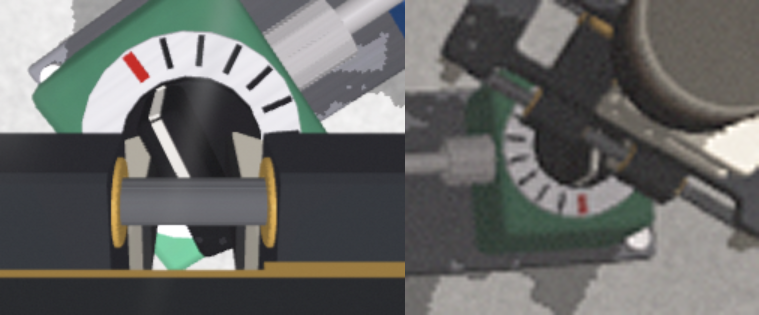

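Emit:
play_rows --increments '[{"fingers": 0, "dp": [0, 0, 0], "angular": [0, 0, 6]}]'

```text
time: 33.5
tool_pos: [0.5877, -0.228, 0.1187]
orientation: [0.005, 0.321, 0.947, -0.001]
ft_force: [0.9, -2.8, -3.0]
finger_gap: 0.242
```

Emit:
play_rows --increments '[{"fingers": 0, "dp": [0, 0, 0], "angular": [0, 0, 4]}]'

```text
time: 33.62
tool_pos: [0.5878, -0.2285, 0.1187]
orientation: [0.006, 0.353, 0.935, -0.001]
ft_force: [-0.2, -1.7, 0.0]
finger_gap: 0.219
```

```bash
python3 dl.py 18
```

```text
[ 0.5878 -0.2285  0.1187] head 48.62 dial if aligned 44.1 tau [-0.32  0.11  0.82] F [-0.2 -1.7  0. ] gap mm 20.2 q7 1.04 t 33.625
```

View pics/dl18.png

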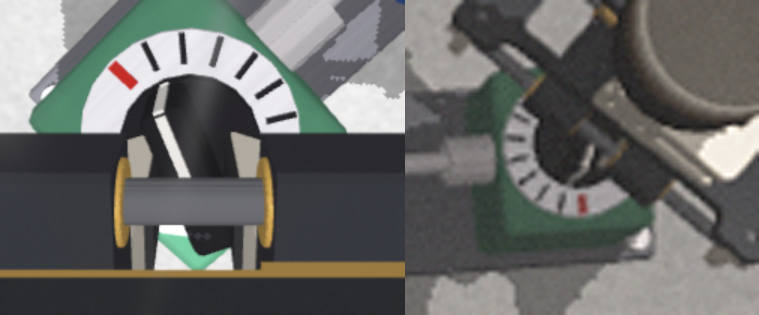

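First click is over (gap and torque both dropped, dial about 20°). Continuing.

Emit:
play_rows --increments '[{"fingers": 0, "dp": [0.15, 0, 0], "angular": [0, 0, 6]}, {"fingers": 0, "dp": [0.1, 0, 0], "angular": [0, 0, 6]}]'

```text
time: 33.98
tool_pos: [0.5875, -0.2289, 0.1188]
orientation: [0.008, 0.447, 0.895, -0.001]
ft_force: [1.8, -4.0, -3.1]
finger_gap: 0.236
```

Emit:
play_rows --increments '[{"fingers": 0, "dp": [0, 0, 0], "angular": [0, 0, 5]}]'

```text
time: 34.1
tool_pos: [0.5876, -0.2291, 0.1187]
orientation: [0.008, 0.484, 0.875, -0.001]
ft_force: [-0.5, -1.9, -0.8]
finger_gap: 0.259
```

```bash
python3 dl.py 19
```

```text
[ 0.5876 -0.2291  0.1187] head 32.12 dial if aligned 60.6 tau [-0.15  0.24  1.8 ] F [-0.5 -1.9 -0.8] gap mm 23.8 q7 0.78 t 34.1
```

View pics/dl19.png

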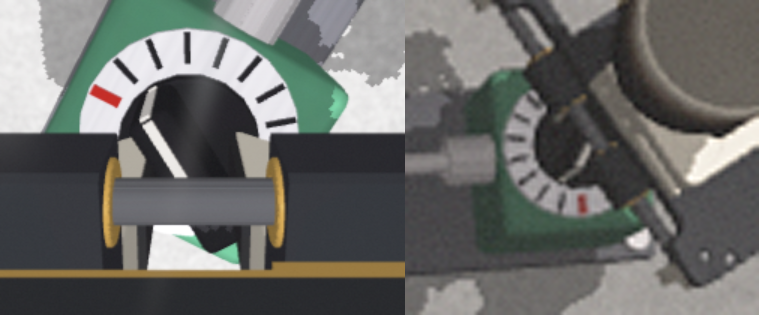

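Emit:
play_rows --increments '[{"fingers": 0, "dp": [0, 0, 0], "angular": [0, 0, 5]}]'

```text
time: 34.33
tool_pos: [0.5875, -0.2296, 0.1187]
orientation: [0.009, 0.52, 0.854, -0.001]
ft_force: [0.1, -1.9, -0.6]
finger_gap: 0.232
```

Emit:
play_rows --increments '[{"fingers": 0, "dp": [0, 0, 0], "angular": [0, 0, 4]}]'

```text
time: 34.45
tool_pos: [0.5874, -0.2297, 0.1187]
orientation: [0.009, 0.549, 0.836, -0.001]
ft_force: [0.8, -2.4, -0.6]
finger_gap: 0.238
```

```bash
python3 dl.py 20
```

```text
[ 0.5874 -0.2297  0.1187] head 23.39 dial if aligned 69.3 tau [-0.37  0.06  1.01] F [ 0.8 -2.4 -0.6] gap mm 21.9 q7 0.65 t 34.45
```

View pics/dl20.png

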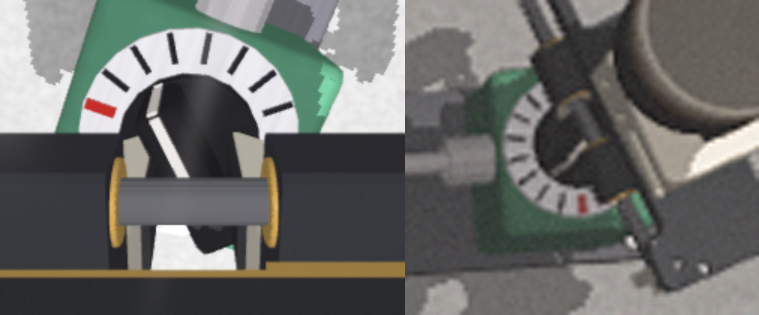

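Second click is over. The lag is about 25°, so I'll regrip in line with the bar.

Emit:
play_rows --increments '[{"fingers": 0.6, "dp": [0, 0, 0], "angular": [0, 0, 0]}, {"fingers": 0.6, "dp": [0, 0, 0], "angular": [0, 0, 0]}, {"fingers": 0.6, "dp": [0, 0, 0], "angular": [0, 0, -9]}, {"fingers": 0.6, "dp": [0, 0, 0], "angular": [0, 0, -9]}, {"fingers": 0.6, "dp": [0, 0, 0], "angular": [0, 0, -8]}]'

```text
time: 35.17
tool_pos: [0.5875, -0.2271, 0.1187]
orientation: [0.007, 0.339, 0.941, -0.001]
ft_force: [0.1, 0.1, 0.1]
finger_gap: 0.597
```

```bash
python3 dl.py 21; python3 plan.py .5848 -.227 .119 52.7 1
```

```text
[ 0.5875 -0.2271  0.1187] head 50.4 dial if aligned 42.3 tau [-0.05  0.02  0.03] F [0.1 0.1 0.1] gap mm 54.9 q7 1.06 t 35.175
now [ 0.5874 -0.2273  0.1186] head 50.16 tilt [ 0.0133 -0.0061 -0.9999] q7 1.059 f [-0.5 -0.   0.1] gap 0.598 t 35.27
[0.22, -0.14, -0.04] [0, 0, np.float64(-2.54)]
total rotvec tool [ 0.2   0.82 -2.54] dtool cm [ 0.22 -0.14 -0.04]
```

View pics/dl21.png

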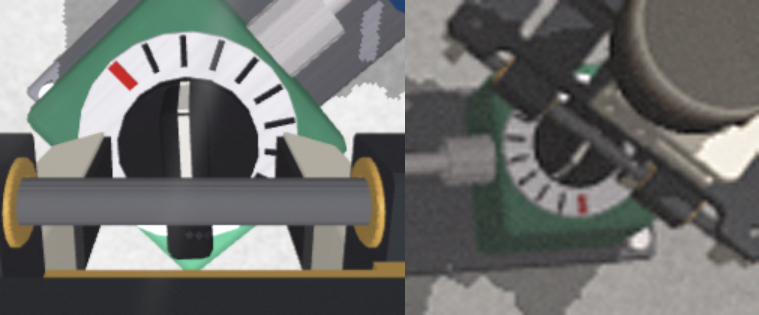

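The pointer is on mark 2 (red, 1, 2). Regripping.

Emit:
play_rows --increments '[{"fingers": 0.4, "dp": [0.15, -0.15, 0], "angular": [0.1, 0.5, -1.5]}, {"fingers": 0, "dp": [0, 0, 0], "angular": [0, 0, 0]}, {"fingers": 0, "dp": [0, 0, 0], "angular": [0, 0, 0]}, {"fingers": 0, "dp": [0, 0, 0], "angular": [0, 0, 0]}, {"fingers": 0, "dp": [0, 0, 0], "angular": [0, 0, 0]}]'

```text
time: 35.9
tool_pos: [0.5849, -0.2274, 0.1186]
orientation: [0.002, 0.331, 0.944, 0.0]
ft_force: [-0.3, -2.3, 0.8]
finger_gap: 0.153
```

Emit:
play_rows --increments '[{"fingers": 0, "dp": [0, 0, 0], "angular": [0, 0, 0]}, {"fingers": 0, "dp": [0, 0, 0], "angular": [0, 0, 7]}, {"fingers": 0, "dp": [0, 0, 0], "angular": [0, 0, 7]}, {"fingers": 0, "dp": [0, 0, 0], "angular": [0, 0, 7]}]'

```text
time: 36.4
tool_pos: [0.5854, -0.2281, 0.1186]
orientation: [0.003, 0.499, 0.867, -0.0]
ft_force: [-1.8, -0.0, 1.5]
finger_gap: 0.194
```

Emit:
play_rows --increments '[{"fingers": 0, "dp": [0, 0, 0], "angular": [0, 0, 7]}]'

```text
time: 36.52
tool_pos: [0.5858, -0.2285, 0.1187]
orientation: [0.004, 0.551, 0.835, -0.001]
ft_force: [0.1, -2.2, -1.0]
finger_gap: 0.215
```

```bash
python3 dl.py 22
```

```text
[ 0.5858 -0.2285  0.1187] head 23.16 dial if aligned 69.5 tau [-0.25  0.1   1.57] F [ 0.1 -2.2 -1. ] gap mm 19.8 q7 0.65 t 36.525
```

View pics/dl22.png

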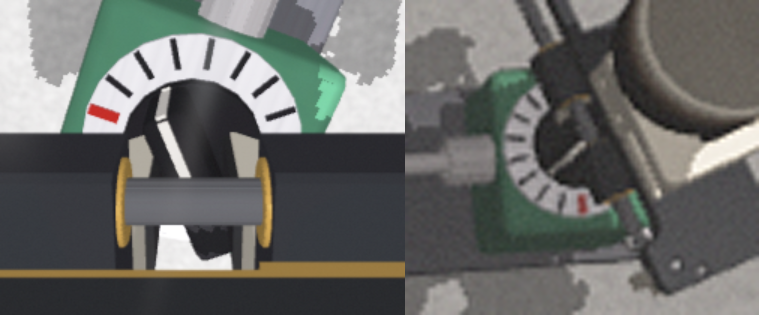

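Emit:
play_rows --increments '[{"fingers": 0, "dp": [0, 0, 0], "angular": [0, 0, 5]}]'

```text
time: 36.75
tool_pos: [0.5861, -0.2289, 0.1187]
orientation: [0.005, 0.584, 0.812, -0.001]
ft_force: [-0.1, -2.0, -1.2]
finger_gap: 0.225
```

Emit:
play_rows --increments '[{"fingers": 0, "dp": [0, 0, 0], "angular": [0, 0, 4]}]'

```text
time: 36.88
tool_pos: [0.5863, -0.2294, 0.1187]
orientation: [0.005, 0.61, 0.792, -0.001]
ft_force: [1.0, -1.5, 0.0]
finger_gap: 0.237
```

```bash
python3 dl.py 23
```

```text
[ 0.5863 -0.2294  0.1187] head 14.77 dial if aligned 77.9 tau [-0.24 -0.08  1.91] F [ 1.  -1.5  0. ] gap mm 21.8 q7 0.52 t 36.875
```

View pics/dl23.png

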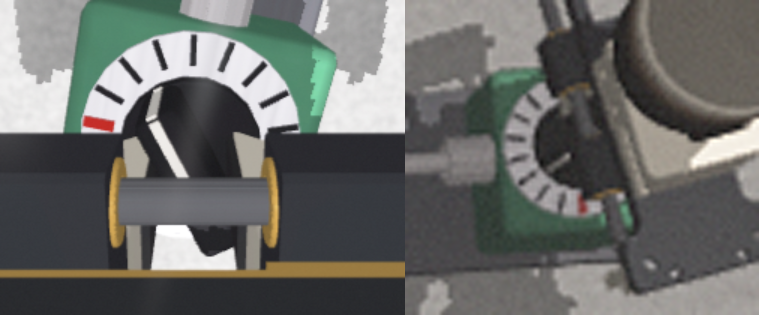

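Emit:
play_rows --increments '[{"fingers": 0, "dp": [0, 0, 0], "angular": [0, 0, 5]}]'

```text
time: 37.1
tool_pos: [0.586, -0.2296, 0.1186]
orientation: [0.005, 0.644, 0.765, -0.001]
ft_force: [-0.7, -2.4, -0.9]
finger_gap: 0.213
```

```bash
python3 dl.py 24
```

```text
[ 0.586  -0.2296  0.1186] head 9.8 dial if aligned 82.9 tau [-0.42  0.23  0.88] F [-0.7 -2.4 -0.9] gap mm 19.6 q7 0.45 t 37.1
```

View pics/dl24.png

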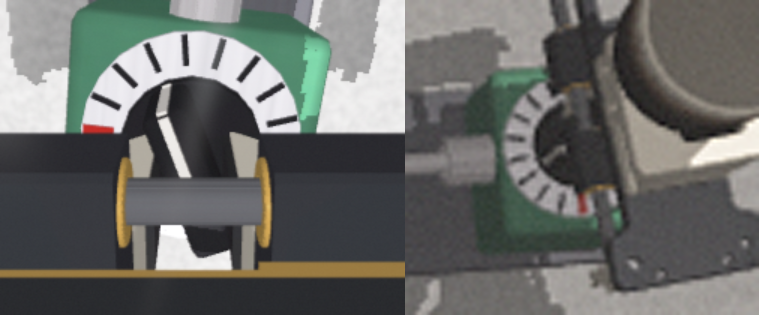

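Third click is over. I'll release to check, then regrip.

Emit:
play_rows --increments '[{"fingers": 0.6, "dp": [0, 0, 0], "angular": [0, 0, 0]}, {"fingers": 0.6, "dp": [0, 0, 0], "angular": [0, 0, 0]}, {"fingers": 0.6, "dp": [0, 0, 0], "angular": [0, 0, -8]}, {"fingers": 0.6, "dp": [0, 0, 0], "angular": [0, 0, -8]}, {"fingers": 0.6, "dp": [0, 0, 0], "angular": [0, 0, -6]}]'

```text
time: 37.83
tool_pos: [0.586, -0.2271, 0.1187]
orientation: [0.004, 0.48, 0.878, -0.0]
ft_force: [0.5, 0.8, 0.6]
finger_gap: 0.602
```

```bash
python3 dl.py 25; python3 plan.py .5848 -.227 .119 32.7 1
```

```text
[ 0.586  -0.2271  0.1187] head 32.69 dial if aligned 60.0 tau [-0.05  0.06 -0.  ] F [0.5 0.8 0.6] gap mm 55.3 q7 0.8 t 37.825
now [ 0.586  -0.2272  0.1186] head 32.5 tilt [ 0.0059 -0.0037 -1.    ] q7 0.793 f [ 0.2 -0.2 -0.3] gap 0.596 t 37.92
[0.08, -0.09, -0.04] [0, 0, np.float64(-0.2)]
total rotvec tool [ 0.17  0.36 -0.2 ] dtool cm [ 0.08 -0.09 -0.04]
```

View pics/dl25.png

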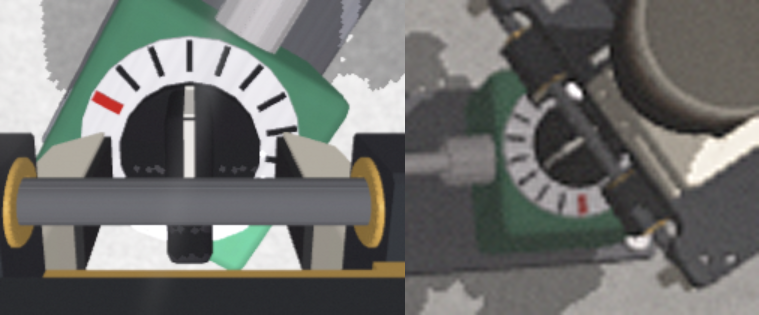

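The pointer is on mark 3 (red, 1, 2, 3 at (190,55)). One more click.

Emit:
play_rows --increments '[{"fingers": 0.4, "dp": [0.05, -0.05, 0], "angular": [0.1, 0.2, 0]}, {"fingers": 0, "dp": [0, 0, 0], "angular": [0, 0, 0]}, {"fingers": 0, "dp": [0, 0, 0], "angular": [0, 0, 0]}, {"fingers": 0, "dp": [0, 0, 0], "angular": [0, 0, 0]}, {"fingers": 0, "dp": [0, 0, 0], "angular": [0, 0, 0]}]'

```text
time: 38.55
tool_pos: [0.5847, -0.227, 0.1186]
orientation: [0.001, 0.483, 0.876, -0.0]
ft_force: [-2.0, -1.7, 2.0]
finger_gap: 0.152
```

Emit:
play_rows --increments '[{"fingers": 0, "dp": [0, 0, 0], "angular": [0, 0, 0]}, {"fingers": 0, "dp": [0, 0, 0], "angular": [0, 0, 7]}, {"fingers": 0, "dp": [0, 0, 0], "angular": [0, 0, 7]}, {"fingers": 0, "dp": [0, 0, 0], "angular": [0, 0, 7]}, {"fingers": 0, "dp": [0, 0, 0], "angular": [0, 0, 7]}]'

```text
time: 39.17
tool_pos: [0.5849, -0.2278, 0.1187]
orientation: [0.002, 0.682, 0.731, -0.001]
ft_force: [-0.3, -3.5, -2.2]
finger_gap: 0.216
```

Emit:
play_rows --increments '[{"fingers": 0, "dp": [0, 0, 0], "angular": [0, 0, 5]}]'

```text
time: 39.3
tool_pos: [0.5851, -0.2283, 0.1187]
orientation: [0.003, 0.713, 0.701, -0.002]
ft_force: [-0.4, -2.1, -0.1]
finger_gap: 0.225
```

Emit:
play_rows --increments '[{"fingers": 0, "dp": [0, 0, 0], "angular": [0, 0, 4]}]'

```text
time: 39.42
tool_pos: [0.5853, -0.2287, 0.1187]
orientation: [0.004, 0.736, 0.677, -0.002]
ft_force: [-0.9, -1.9, 0.1]
finger_gap: 0.235
```

```bash
python3 dl.py 26
```

```text
[ 0.5853 -0.2287  0.1187] head -4.81 dial if aligned 97.5 tau [-0.25  0.27  1.9 ] F [-0.9 -1.9  0.1] gap mm 21.6 q7 0.23 t 39.425
```

View pics/dl26.png

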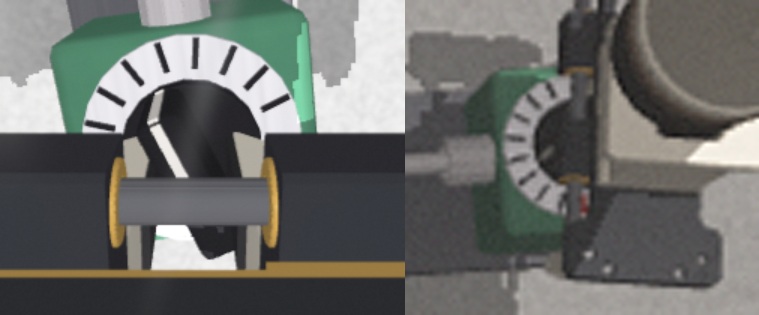

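Same state as just before the last jump, so I'll add another 5°.

Emit:
play_rows --increments '[{"fingers": 0, "dp": [0, 0, 0], "angular": [0, 0, 5]}]'

```text
time: 39.65
tool_pos: [0.5851, -0.2288, 0.1186]
orientation: [0.004, 0.765, 0.645, -0.002]
ft_force: [-1.5, -0.9, 0.7]
finger_gap: 0.214
```

```bash
python3 dl.py 27
```

```text
[ 0.5851 -0.2288  0.1186] head -9.73 dial if aligned 102.4 tau [-0.28  0.37  0.82] F [-1.5 -0.9  0.7] gap mm 19.7 q7 0.15 t 39.65
```

Gap and torque dropped exactly as in the third jump. Releasing, then checking.

Emit:
play_rows --increments '[{"fingers": 0.6, "dp": [0, 0, 0], "angular": [0, 0, 0]}, {"fingers": 0.6, "dp": [0, 0, 0], "angular": [0, 0, 0]}, {"fingers": 0.6, "dp": [0, 0, 0], "angular": [0, 0, -8]}, {"fingers": 0.6, "dp": [0, 0, 0], "angular": [0, 0, -8]}, {"fingers": 0.6, "dp": [0, 0, 0], "angular": [0, 0, -6]}]'

```text
time: 40.38
tool_pos: [0.5863, -0.2271, 0.1187]
orientation: [0.003, 0.622, 0.783, -0.001]
ft_force: [-0.2, -0.2, 0.5]
finger_gap: 0.598
```

```bash
python3 dl.py 28
```

```text
[ 0.5863 -0.2271  0.1187] head 13.07 dial if aligned 79.6 tau [-0.06  0.07 -0.04] F [-0.2 -0.2  0.5] gap mm 55.0 q7 0.5 t 40.375
```

View pics/dl28.png

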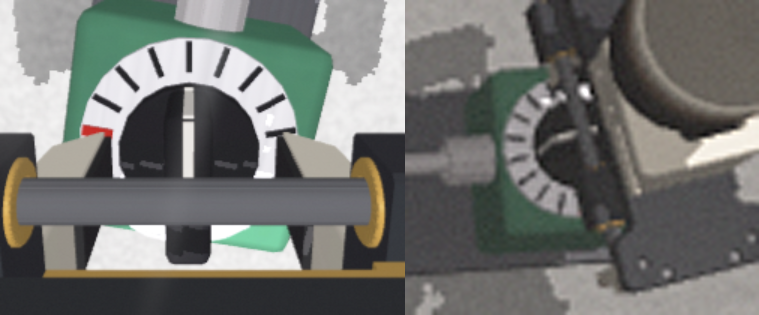

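The pointer is on mark 4 (red, 1, 2, 3, 4 at (189,57)), jaws aligned at 79.6°. I'll retreat straight up and look at everything once more.

Emit:
play_rows --increments '[{"fingers": 0.7, "dp": [0, 0, -1.5], "angular": [0, 0, 0]}, {"fingers": 0.7, "dp": [0, 0, -3], "angular": [0, 0, 0]}, {"fingers": 0.7, "dp": [0, 0, -4], "angular": [0, 0, 0]}, {"fingers": 0.7, "dp": [0, 0, -4], "angular": [0, 0, 0]}, {"fingers": 0.7, "dp": [2, 0, -3], "angular": [0, 0, 0]}]'

```text
time: 41.1
tool_pos: [0.5804, -0.2076, 0.2796]
orientation: [0.002, 0.628, 0.778, -0.001]
ft_force: [0.6, 0.4, -0.0]
finger_gap: 0.699
```

Emit:
play_rows --increments '[{"fingers": 0.7, "dp": [4, 0, -2], "angular": [0, 0, 0]}, {"fingers": 0.7, "dp": [4, 0, -1], "angular": [0, 0, 0]}, {"fingers": 0.7, "dp": [0, 0, 0], "angular": [0, 0, 0]}, {"fingers": 0.7, "dp": [0, 0, 0], "angular": [0, 0, 0]}]'

```text
time: 41.6
tool_pos: [0.5655, -0.1259, 0.3192]
orientation: [0.007, 0.63, 0.776, 0.003]
ft_force: [0.1, 0.3, -1.1]
finger_gap: 0.699
```

```bash
python3 - <<'E'
from h import *
o=arm.get_obs();W=arm.read_camera("wrist");S=arm.read_camera("side");R,t=ext("wrist",W,o)
np.savez("w30.npz",K=W["intrinsics"],R=R,t=t,f=W["frame"])
cv2.imwrite("pics/w30.png",W["frame"][:,:,::-1]);cv2.imwrite("pics/s30.png",cv2.resize(S["frame"][150:310,300:480][:,:,::-1],None,fx=3.7,fy=3.7,interpolation=2));print(o["time"],o["tool_pos"])
E
```

```text
41.6 [ 0.56549405 -0.12591791  0.31915983]
```

View pics/w30.png

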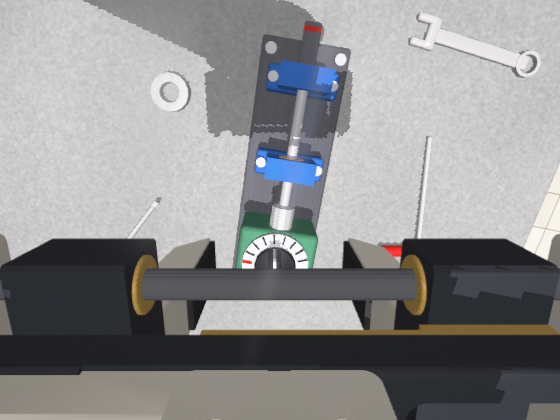

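View pics/s30.png

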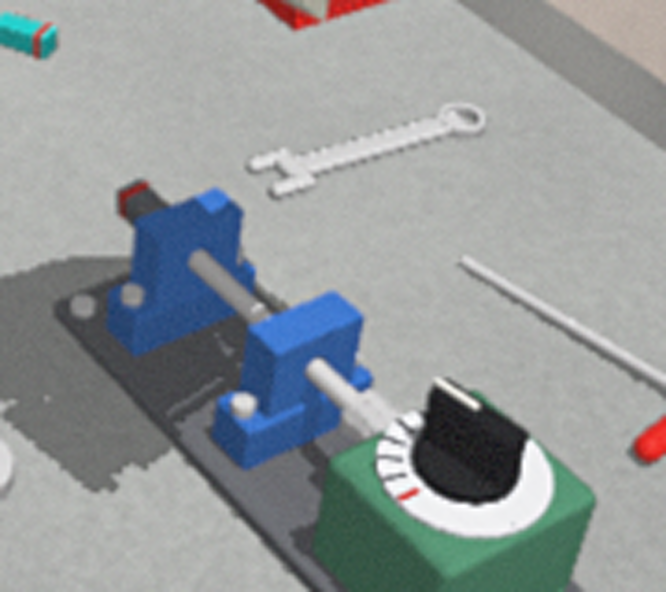

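```bash
python3 - <<'E'
from h import *
w=np.load("w30.npz");c=(w["K"],w["R"],w["t"])
cv2.imwrite("pics/w30c.png",cv2.resize(w["f"][10:110,250:370][:,:,::-1],None,fx=6,fy=6,interpolation=2))
a=np.radians(2.7);ax=np.array([np.sin(a),-np.cos(a),0]);b=np.array([.573,0.0005,0])
P=lambda s,z,l=0:((proj(*c,b+ax*s+np.array([np.cos(a),np.sin(a),0])*l+[0,0,z])-[250,10])*6).round(0)
print("face top",P(0,.089),"block back top",P(.024,.089),"head back top corners if home",P(-.044,.0737,-.009),P(-.044,.0737,.009), "2mm off",P(-.046,.0737,-.009))
E
```

```text
face top [353. 327.] block back top [328. 473.] head back top corners if home [339.  60.] [441.  79.] 2mm off [341.  48.]
```

View pics/w30c.png

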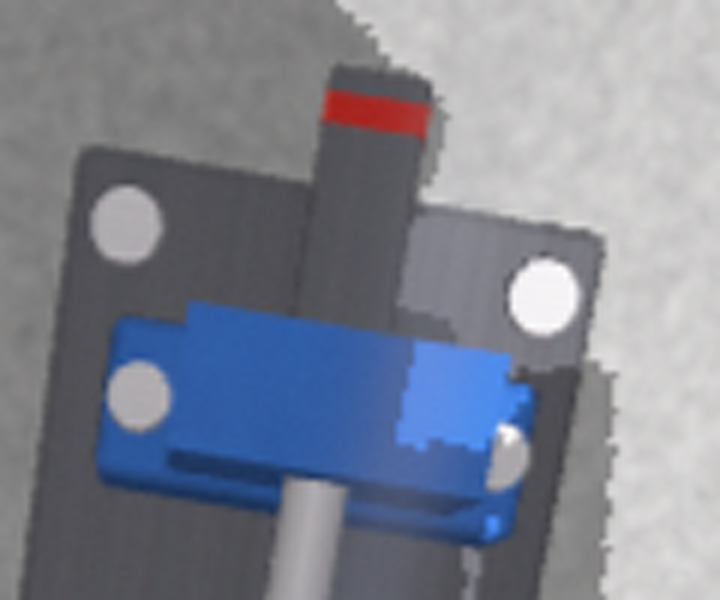

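The head's back corners at crop (337,65) and (433,78) match the home prediction of (339,60) and (441,79). If it were 2 mm off they would sit 12 px higher. The shaft is home, so I'm handing in.

```bash
python3 -c "
from rig import arm
o=arm.get_obs();print(o['time'],o['ft_force']);print(arm.finish_job())"
```

```text
41.7 [-0.62810571  0.63131864  0.81047693]
the job is handed in; nothing more can be done
None
```

The shaft is home in the stand and the dial is set four clicks clockwise from its stop. I handed the job in at 41.7 s with the gripper clear of everything; no verdict was reported.

- **Shaft:** I took the smaller of the two grey steel shafts, the one in the wooden rest, and slid it through both blocks. It stopped hard at about 7 N. In the final wrist picture the head's back corners match the home position to about 1 mm or better, and the tip is in the coupling sleeve.
- **Dial:** it started on click 5. I turned it back until the pointer stood on the red mark, released it and let it rest there for about a second. I then turned it clockwise one click at a time, regripping on the way. After the last release the pointer stood on mark 4, with the jaws lined up with the bar at 79.6° against a target of 80°.

- **First try at the stop failed:** the bar slipped in the jaws and the dial fell back to click 1. The regrip after that reached the stop.
- **Wrist moment:** it read up to about 2 N·m while turning the dial, well above the stated 0.15 N·m per click, and I did not find out why. Forces stayed under 11 N in the readings I took.
- **Camera disagreement:** the top and wrist views differed by up to about 5 mm on the stand, so I aligned the shaft by its position relative to the blocks in the top view.

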